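Clamp the sample jars on the shaker and start it

TASK

Load the shaker: turn the clamp knob free and slide the clamp bar fully open, then stand the sample jars that are there in the stations of their own colour and number of dots, strictly in number order, lowest first. Slide the bar back until it rests against the jars, turn the knob clockwise to lock it fully, and only then press the white start button. Leave the beaker, bottle and forceps where they are.

Things in the scene. Friction and masses are not known exactly. Their poses are not given: they have to be found in the camera images.
- shaker: Low white bench shaker 270 x 290 x 50 mm, fixed, not running. Origin: centre of its underside; x points away from the robot to the backstop, y left, z up. Deck 50 mm above the bench. In its frame the stations stand in a row at x = +70 mm (y = -105, -35, 35, 105 mm); the backstop rail's face is at x = +99 mm, its top 102 mm above the bench. Start button front right.
- bar (a joint): Position (m) of the clamp bar: 0 fully open (robot side), grows towards the backstop, to 0.09. Pad face at shaker x = value - 5 mm. Touches a jar centred in its station at 0.049; jars meet the backstop at 0.052. Stations are free to load below 0.02. Starts at 0.06 to 0.085, over the stations, locked. Freed, it slides with 3 to 4 N, e.g. pulled or pushed by its knob; locked, it holds over 25 N.
- bar_face (a point): Middle of the clamp bar's rubber pad face, 90 mm above the bench; moves with the bar. The bar is a steel rail along the shaker's y, 270 mm long, 16 mm thick, from 78 to 102 mm above the bench, so it passes above the cup rims. An arm from its middle towards the robot carries the knob.
- knob (a joint): Angle in rad of the black clamp knob: 0 fully free, 1.4 fully locked; turning clockwise seen from above raises it and locks. The brake holds firmly above 1.15 and is quite free below 0.3. Stays where it is left; takes about 0.15 to 0.2 Nm to turn.
- knob_grip (a point): Grip point of the black clamp knob, on its upright axis, 85 mm to the robot side of the bar's pad face, 131 mm above the bench. The knob is an upright grip bar 49 mm long, 14 mm thick, from 108 to 138 mm above the bench, on a 52 mm disc. The point's x runs along the grip bar; it lies along the shaker's x at knob value 0 and turns with the knob.
- start (a joint): Travel in m of the white round start button (30 mm wide, in a black housing, pressed straight down, springs back): 0 up, 0.006 fully pressed at about 5 N. Counts as pressed above 0.004.
- start_top (a point): Centre of the top of the start button, 68 mm above the bench.
- station1: Station 1: red round cup fixed on the shaker deck, 1 dot on its red tab behind the backstop. Origin at the centre of its underside, on the deck, 50 mm above the bench. Outside diameter 69 mm, inside 64 mm, floor 3 mm thick, rim 24 mm above the deck. Which place in the row each station has varies.
- jar1: Sample jar 1, may be absent: clear upright cylinder 52 mm in diameter and 90 mm tall with pink contents and a red lid (top 24 mm, same diameter) bearing 1 dot. About 0.2 kg, heavy at the bottom. Origin at the centre of its underside, z up. Belongs in the red station.
- station2: Station 2: yellow round cup fixed on the shaker deck, 2 dots on its yellow tab behind the backstop. Origin at the centre of its underside, on the deck, 50 mm above the bench. Outside diameter 69 mm, inside 64 mm, floor 3 mm thick, rim 24 mm above the deck. Which place in the row each station has varies.
- jar2: Sample jar 2, may be absent: clear upright cylinder 52 mm in diameter and 90 mm tall with pink contents and a yellow lid (top 24 mm, same diameter) bearing 2 dots. About 0.2 kg, heavy at the bottom. Origin at the centre of its underside, z up. Belongs in the yellow station.
- station3: Station 3: green round cup fixed on the shaker deck, 3 dots on its green tab behind the backstop. Origin at the centre of its underside, on the deck, 50 mm above the bench. Outside diameter 69 mm, inside 64 mm, floor 3 mm thick, rim 24 mm above the deck. Which place in the row each station has varies.
- jar3: Sample jar 3, may be absent: clear upright cylinder 52 mm in diameter and 90 mm tall with pink contents and a green lid (top 24 mm, same diameter) bearing 3 dots. About 0.2 kg, heavy at the bottom. Origin at the centre of its underside, z up. Belongs in the green station.
- station4: Station 4: blue round cup fixed on the shaker deck, 4 dots on its blue tab behind the backstop. Origin at the centre of its underside, on the deck, 50 mm above the bench. Outside diameter 69 mm, inside 64 mm, floor 3 mm thick, rim 24 mm above the deck. Which place in the row each station has varies.
- jar4: Sample jar 4, may be absent: clear upright cylinder 52 mm in diameter and 90 mm tall with pink contents and a blue lid (top 24 mm, same diameter) bearing 4 dots. About 0.2 kg, heavy at the bottom. Origin at the centre of its underside, z up. Belongs in the blue station.
- beaker: Bystander: empty glass beaker, 80 mm wide, 110 mm tall, on the bench at the left. Origin at the centre of its underside.
- washbottle: Bystander: white bottle with red cap, 64 mm wide, 170 mm tall, on the bench at the left. Origin at the centre of its underside.
- forceps: Bystander: steel forceps 130 mm long lying on the black cutting board at the right. Origin at its middle, underside.
Mind the look-alikes: they are no part of the job. Leave any purple look-alike of the jar3 alone.

How it is judged:
On the way, in this order (a step that is already met when the one before it is completed fails the run):
1. the clamp knob is turned free (value of joint knob below 0.3 rad), for 0.2 s.
2. the clamp bar is slid open (value of joint bar below 0.02 m), for 0.2 s.
3. jar 1 stands released in station 1 (red) (horizontal distance between jar1 and station1 below 0.009 m and z of jar1 in the frame of station1 below 0.0065 m and angle between jar1's own z axis and vertical below 0.1 rad and linear speed of jar1 below 0.03 m/s and contact force between the fingers and jar1 below 0.1 N), for 0.2 s.
4. jar 2 stands released in station 2 (yellow) (horizontal distance between jar2 and station2 below 0.009 m and z of jar2 in the frame of station2 below 0.0065 m and angle between jar2's own z axis and vertical below 0.1 rad and linear speed of jar2 below 0.03 m/s and contact force between the fingers and jar2 below 0.1 N), for 0.2 s.
5. jar 3 stands released in station 3 (green) (horizontal distance between jar3 and station3 below 0.009 m and z of jar3 in the frame of station3 below 0.0065 m and angle between jar3's own z axis and vertical below 0.1 rad and linear speed of jar3 below 0.03 m/s and contact force between the fingers and jar3 below 0.1 N), for 0.2 s.
6. jar 4 stands released in station 4 (blue) (horizontal distance between jar4 and station4 below 0.009 m and z of jar4 in the frame of station4 below 0.0065 m and angle between jar4's own z axis and vertical below 0.1 rad and linear speed of jar4 below 0.03 m/s and contact force between the fingers and jar4 below 0.1 N), for 0.2 s.
7. the bar is against the jars and locked by the knob (value of joint bar between 0.042 and 0.058 m and value of joint knob above 1.15 rad), for 0.2 s.
8. the start button is pressed with the clamp locked (value of joint start above 0.004 m and value of joint knob above 1.15 rad), for 0.05 s.
At the end, for the whole second after the job is handed in: Every jar present stands upright (within 0.1 rad) and at rest in its own station (within 9 mm of its centre, on the cup floor), the clamp bar is at 0.042 to 0.058 (against the jars), the knob is locked (above 1.15), and the start button is up again after having been pressed (all of step 7 and horizontal distance between jar1 and station1 below 0.009 m and z of jar1 in the frame of station1 below 0.0065 m and angle between each of jar1, jar2, jar3, jar4's own z axis and vertical below 0.1 rad and linear speed of each of jar1, jar2, jar3, jar4 below 0.03 m/s and horizontal distance between jar2 and station2 below 0.009 m and z of jar2 in the frame of station2 below 0.0065 m and horizontal distance between jar3 and station3 below 0.009 m and z of jar3 in the frame of station3 below 0.0065 m and horizontal distance between jar4 and station4 below 0.009 m and z of jar4 in the frame of station4 below 0.0065 m and value of joint start below 0.002 m); the robot touches nothing.
It fails at once if the start button is pressed while the clamp is not locked (value of joint start above 0.004 m and value of joint knob below 1 rad).
It fails at once if the beaker is disturbed (moved over 3 cm) (distance of beaker from where it was at the start of the episode above 0.03 m).
It fails at once if the washbottle is disturbed (moved over 3 cm) (distance of washbottle from where it was at the start of the episode above 0.03 m).
It fails at once if the forceps is disturbed (moved over 3 cm) (distance of forceps from where it was at the start of the episode above 0.03 m).
Of jar1, jar2, jar3, jar4 only 3 to 4 are there at a start; the rules pass over those that are not, and their reading is None.
At some moment in a run one of jar1, jar2, jar3, jar4 may be knocked a few centimetres aside while the robot is not near it.
It also fails if it takes over 210 s, if anything falls off the work surface, if the arm or the gripper's body presses on something with over 40 N, if the wrist force passes 120 N, or if a joint passes its speed limit or range.

ROBOT

A 6-joint arm with a two-finger parallel gripper is mounted at the origin on the work surface. World frame = base frame: x ahead of the robot, y to its left, z up, the work surface at z = 0. Lengths are in m, angles in rad, forces in N, time in s.
With the tool pointing down it reaches from about 0.325 to 0.9 m from the base axis. Payload 3.5 kg.
Tool frame: the origin (TCP) lies midway between the tips of the shut fingers; the grasp point (between the pads) lies 19 mm behind it (robot.grasp_offset is the z of the grasp point in the tool frame, in m); z points along the fingers, x is the direction in which the jaws open and shut, and the axes are right-handed (so a half turn about z gives the same grasp; the last joint's range is limited). The gripper opens to 85 mm and grips with 20 to 120 N. Pads are 22 mm wide; open, the fingers measure 114 mm over their backs; the gripper's body (76 mm by 85 mm) begins 54 mm behind the grasp point. The pads swing forward as they close: fully open they stand 13 mm farther back than shut.
Start: joints at [1.165, 0.276, -0.026, 1.268, 0, 1.467], TCP at [0.186, 0.597, 0.231] pointing down, gripper open.
Joint ranges: [-3.12, 3.12], [-0.85, 1.88], [-1.08, 1.24], [-1.95, 2.15], [-1.57, 1.53], [-3.14, 3.14]. Speed limits (rad/s): [2.57, 2.57, 3.14, 3.14, 3.14, 3.14].

INTERFACE

Orientations are given as a unit quaternion [w, x, y, z].
In Python, from rig import observe, optics, order, robot gives the robot as it stands.
- The arm moves only by the tool jog_arm, never from a script. Its argument "steps" is a list of rows, each a list of 7 numbers: the shift along the tool's x, y, z in mm, then the turn, a rotation vector about the tool's x, y, z in degrees, then the finger opening in mm, from 0 to 85.4. In form: [[tx, ty, tz, ax, ay, az, jaw], ...]. A call has exactly 5 rows; each row shifts and turns the commanded pose from where the row before left it, along the tool's axes as they then stand; what a row does not reach is not made up. A row lasts 1/10 s, in which the tool goes at most 50 mm and 8.59 degrees, less where a joint would pass 70% of its speed; a pose out of reach is approached as far as the arm can. A call with a gripper value outside its range is refused whole. The fingers move at their own pace and stop on an object; "squeeze" is the grip in N (left out, the last holds). Time passes only in rows, so rows that do not move let the fingers close, or fill a call up. It gives the time, the measured TCP pose, the force and the opening at its end, in the units of the state.
- observe(): the state, without advancing time (a new reading comes with each control period).
- optics.snapshot(name): name is "scene" or "side" or "wrist"; returns a dict with "color" (480x640x3 uint8, red, green, blue), "z_map" (480x640 float32, m along the optical axis (not along the pixel's ray), 0 where there is no reading), "intrinsics" (3x3 intrinsics, pixels), "k1" (the pictures are not rectified: a ray, as slopes to the right and down, at radius r is drawn at 1 + k1 r^2 times it, then the intrinsics apply), "xyz" and "rotation" of the camera in the world; the wrist camera has in their place "tool_from_camera" (4x4, takes a point from camera to tool coordinates, whose origin is the TCP and whose axes are the tool frame's). Camera axes: x right, y down, z forward; pixel columns grow to the right and rows downward; lengths in m; the calibration is good to about 2 mm. A picture is of the moment at which its call begins: read the wrist's pose just before it.
- order.hand_in(): hands the job in, once; it reports no verdict.
The state is a dict: "t": time; "joint_pos": joint angles; "qd": joint speeds; "joint_efforts": joint torques, N m; "ee_pos": TCP position; "eef_rot": TCP orientation; "ft_force": force on the tool from outside, world axes, zero at the start; "torque": the same for the moment, N m; "opening": opening from 0.0 (shut) to 1.0 (fully open).
Only numpy, scipy, OpenCV 4.12 (cv2) and the standard library are available. Lean on these libraries where they do the work, as an engineer would, in place of code of your own. Each camera call takes 0.05 s, during which the arm holds its last target. There are 200 camera calls.

## Working session

There is one attempt and no reset: what is moved stays moved. The work goes in short steps, Python scripts to look and compute and a tool call to move; the robot and the scene stay as the last step left them, time stands still between calls to the robot, and variables do not carry over. Pictures are saved under pics/ and viewed, about 12 in all and at most 16, crops included, and the job is handed in when it is done.

Besides the shell and the picture viewer there is one more tool, called after "Emit:" by a JSON object that holds its "fn" and its "kwargs", one argument or row to a line. jog_arm: Moves the arm, as the interface text tells. Its arguments: {"type":"object","properties":{"steps":{"type":"array"},"squeeze":{"type":"number"}},"required":["steps"]}

```bash
ls; mkdir -p pics
python3 - <<'E'
from rig import observe, optics, order, robot
import cv2,numpy as np
s=observe();print({k:np.round(v,3) for k,v in s.items()}, robot.grasp_offset)
for n in ["scene","side"]:
    c=optics.snapshot(n)
    np.savez(f"{n}0.npz",**c)
    cv2.imwrite(f"pics/{n}0.png",c["color"][...,::-1])
    print(n,c["intrinsics"],c["k1"],c["xyz"],c["rotation"])
E
```

```text
pics
{'t': np.float64(0.0), 'joint_pos': array([ 1.165,  0.277, -0.028,  1.268,  0.   ,  1.467]), 'qd': array([ 0.002, -0.   ,  0.002,  0.   , -0.002, -0.001]), 'joint_efforts': array([ 1.0000e-03, -4.4551e+01,  2.9520e+01,  1.6000e-02, -0.0000e+00,
        0.0000e+00]), 'ee_pos': array([0.186, 0.596, 0.23 ]), 'eef_rot': array([ 0.001,  0.806,  0.592, -0.001]), 'ft_force': array([ 0.456,  0.863, -0.101]), 'torque': array([-0.016, -0.011, -0.025]), 'opening': np.float64(1.0)} -0.0187
scene [[514.63622701   0.         322.40779593]
 [  0.         514.63622701 242.65180505]
 [  0.           0.           1.        ]] 0.02323934848429637 [ 1.21271379 -0.16263335  1.09873977] [-0.24939239  0.75169273  0.57693498 -0.19976863]
side [[442.81918362   0.         323.53905466]
 [  0.         442.81918362 242.54938965]
 [  0.           0.           1.        ]] 0.02826598197261542 [ 0.16405636 -0.86717982  1.03444379] [-0.37183573  0.91149667 -0.16227746  0.06766125]
```

View pics/scene0.png

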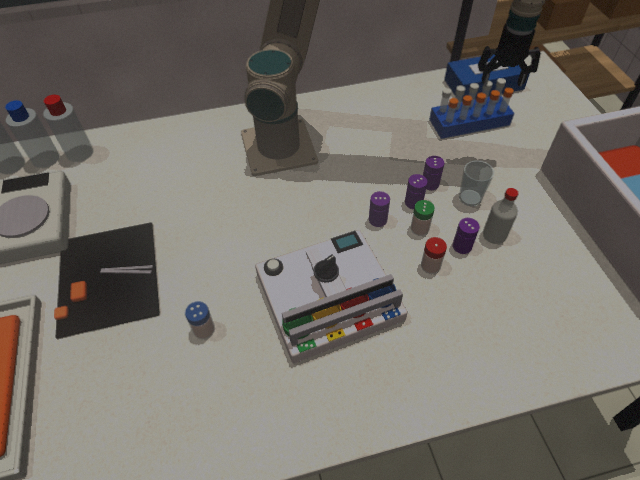

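View pics/side0.png

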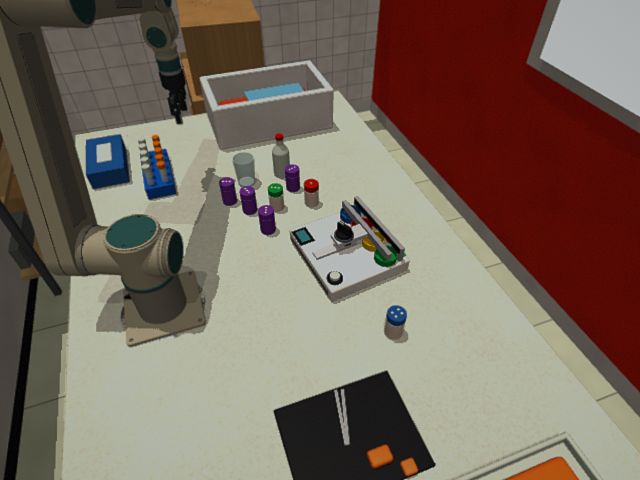

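The scene shows a red jar at (434,250), a green one at (424,215) and a blue one at (198,316). No yellow jar is visible. There are four purple look-alikes at (379,205), (416,188), (433,170) and (466,233). The shaker cups run left to right in the image as green, yellow, red, blue. The knob is at (326,268) and the button at (273,266).

```bash
cat > h.py <<'E'
import numpy as np, cv2
from scipy.spatial.transform import Rotation as R
def q2R(q): return R.from_quat(np.roll(q,-1)).as_matrix()
def campose(c,st=None):
    if 'tool_from_camera' in c:
        T=np.array(c['tool_from_camera']);Rt=q2R(st['eef_rot'])
        return Rt@T[:3,:3], Rt@T[:3,3]+np.array(st['ee_pos'])
    return q2R(c['rotation']),np.array(c['xyz'])
def rays(c,uv,st=None):
    Rm,t=campose(c,st)
    n=cv2.undistortPoints(np.array(uv,float).reshape(-1,1,2),np.array(c['intrinsics']),np.array([float(c['k1']),0,0,0])).reshape(-1,2)
    return t,(np.c_[n,np.ones(len(n))]@Rm.T)
def onplane(c,uv,z,st=None):
    t,d=rays(c,uv,st); return t+d*((z-t[2])/d[:,2])[:,None]
def cloud(c,st=None):
    v,u=np.mgrid[:480,:640]
    t,d=rays(c,np.c_[u.ravel(),v.ravel()],st)
    z=np.array(c['z_map']); P=t+d*z.reshape(-1,1)
    P[z.ravel()==0]=np.nan
    return P.reshape(480,640,3)
def hsv(c): return cv2.cvtColor(np.array(c['color']),cv2.COLOR_RGB2HSV).astype(int)
HUE=dict(red=(172,8),yellow=(20,34),green=(45,80),blue=(100,120),purple=(125,160))
def mask(c,name,smin=110,vmin=40):
    h=hsv(c);a,b=HUE[name];H=h[...,0]
    m=((H>=a)&(H<=b)) if a<b else ((H>=a)|(H<=b))
    return m&(h[...,1]>smin)&(h[...,2]>vmin)
def toploc(c,name,zlo,zhi,st=None,roi=None,amin=30):
    P=cloud(c,st); m=mask(c,name)&(P[...,2]>zlo)&(P[...,2]<zhi)
    n,l,s,ce=cv2.connectedComponentsWithStats(cv2.morphologyEx(m.astype(np.uint8),cv2.MORPH_CLOSE,np.ones((5,5))))
    out=[]
    for i in range(1,n):
        if s[i,4]<amin: continue
        p=P[(l==i)&m][:,:2].astype(np.float32)
        (x,y),r=cv2.minEnclosingCircle(p); out.append((ce[i].round(),np.round([x,y,r],4),p.mean(0).round(4),s[i,4]))
    return out
E
python3 - <<'E'
from h import *
for n in ['scene','side']:
    c=dict(np.load(n+'0.npz'))
    for k in HUE:
        for o in toploc(c,k,0.083,0.097): 
            print(n,k,*o)
    P=cloud(c)
    m=(abs(P[...,0]-.55)<.25)&(abs(P[...,1])<.25)
    mm=m&(P[...,2]>.097)&(P[...,2]<.107)
    cnt,l,s,ce=cv2.connectedComponentsWithStats(mm.astype(np.uint8))
    for i in range(1,cnt):
        if s[i,4]>40: 
            p=P[l==i][:,:2].astype(np.float32); print('top102',ce[i].round(),s[i,4],cv2.minAreaRect(p))
    d=m&(abs(P[...,2]-.05)<.005)
    cnt,l,s,ce=cv2.connectedComponentsWithStats(d.astype(np.uint8))
    i=1+np.argmax(s[1:,4]);p=P[(l==i)][:,:2].astype(np.float32);print('deck',s[i,4],cv2.minAreaRect(p),cv2.boxPoints(cv2.minAreaRect(p)))
    k=m&(P[...,2]>.125)&(P[...,2]<.15); p=P[k][:,:2];print('knob',len(p),p.mean(0),cv2.minAreaRect(p.astype(np.float32)))
E
```

```text
scene red [623. 160.] [0.4123 0.9044 0.08  ] [0.408  0.8936] 925
scene red [436. 246.] [0.5469 0.287  0.0278] [0.548  0.2855] 301
scene green [424. 207.] [0.4223 0.3066 0.0273] [0.4242 0.3042] 225
scene blue [196. 311.] [ 0.5786 -0.3019  0.025 ] [ 0.5794 -0.3015] 319
scene purple [435. 162.] [0.2762 0.3931 0.0277] [0.2776 0.3935] 167
scene purple [418. 181.] [0.3305 0.3226 0.0276] [0.3311 0.3228] 196
scene purple [380. 198.] [0.3635 0.2035 0.0261] [0.3651 0.2039] 194
scene purple [469. 226.] [0.5097 0.3871 0.0283] [0.5127 0.3886] 254
top102 [327. 273.] 179 ((0.5607171058654785, 0.004953406751155853), (0.05685890465974808, 0.04604281857609749), 76.9160385131836)
top102 [337. 296.] 796 ((0.6292364597320557, 0.01605420559644699), (0.022054383531212807, 0.26995787024497986), 7.811989784240723)
top102 [345. 312.] 779 ((0.6735280752182007, 0.02208096534013748), (0.018712244927883148, 0.27095353603363037), 7.2294511795043945)
deck 6530 ((0.5696980357170105, 0.007878005504608154), (0.2712070941925049, 0.2893475890159607), 7.442932605743408) [[ 0.41649622  0.13376692]
 [ 0.45397788 -0.1531427
[... 857 characters left out ...]
3664398), (0.020343462005257607, 0.2726669907569885), 7.074818134307861)
top102 [367. 228.] 347 ((0.6285727024078369, 0.014504879713058472), (0.019391193985939026, 0.2715235650539398), 7.740117073059082)
top102 [342. 237.] 87 ((0.5429211854934692, -0.006047580391168594), (0.03155578300356865, 0.0597493015229702), 49.560176849365234)
deck 3252 ((0.5663419961929321, 0.005544930696487427), (0.268998384475708, 0.29178741574287415), 7.4267258644104) [[ 0.41411316  0.1328296 ]
 [ 0.45182908 -0.15651   ]
 [ 0.7185708  -0.12173975]
 [ 0.6808549   0.16759986]]
knob 91 [0.55140959 0.00098241] ((0.5522639751434326, 0.0037471819669008255), (0.015438081696629524, 0.04834508150815964), 26.322223663330078)
```

Candidates for the red jar: (434,250) is the only red lid; the bottle's red cap is at (511,194). For the green jar: only (424,215). For the blue jar: only (198,316). The purple lids are look-alikes and the yellow jar is absent. I'll go to a spot above the knob and look with the wrist camera.

Emit:
{"fn": "jog_arm", "kwargs": {
  "steps": [
    [-30,35,-4,0,0,0,85],
    [-30,35,-4,0,0,0,85],
    [-30,35,-4,0,0,0,85],
    [-30,35,-4,0,0,0,85],
    [-30,35,-4,0,0,0,85]
  ]
}}

```text
t: 0.6
ee_pos: [0.309, 0.3994, 0.251]
eef_rot: [0.0, 0.805, 0.593, -0.0]
ft_force: [0.6, 0.5, 0.0]
opening: 0.993
```

Emit:
{"fn": "jog_arm", "kwargs": {
  "steps": [
    [-30,35,-4,0,0,0,85],
    [-30,35,-4,0,0,0,85],
    [-30,35,-4,0,0,0,85],
    [-30,35,-4,0,0,0,85],
    [-30,35,-4,0,0,0,85]
  ]
}}

```text
t: 1.1
ee_pos: [0.4313, 0.204, 0.2712]
eef_rot: [-0.0, 0.806, 0.592, -0.0]
ft_force: [0.8, -0.2, 0.2]
opening: 1.001
```

Emit:
{"fn": "jog_arm", "kwargs": {
  "steps": [
    [-30,35,-4,0,0,0,85],
    [-30,35,-4,0,0,0,85],
    [-30,35,-4,0,0,0,85],
    [-30,35,-4,0,0,0,85],
    [-30,35,0,0,0,0,85]
  ]
}}

```text
t: 1.6
ee_pos: [0.5541, 0.0087, 0.2876]
eef_rot: [0.0, 0.806, 0.592, 0.0]
ft_force: [0.9, 0.8, 0.1]
opening: 0.997
```

Emit:
{"fn": "jog_arm", "kwargs": {
  "steps": [
    [0,0,0,0,0,8.5,85],
    [0,0,0,0,0,8.5,85],
    [0,0,0,0,0,8.5,85],
    [0,0,0,0,0,8.5,85],
    [0,0,0,0,0,8.5,60]
  ]
}}

```text
t: 2.1
ee_pos: [0.5529, 0.0104, 0.2867]
eef_rot: [-0.0, 0.966, 0.257, -0.001]
ft_force: [0.9, 0.7, 1.2]
opening: 0.851
```

```bash
cat >> h.py <<'E'
def theta(st): x=q2R(st['eef_rot'])[:,0]; return np.degrees(np.arctan2(x[1],x[0]))
def plan(st,xyz,th):
    """turn first, then shift in the turned (upright) tool frame, mm"""
    d=(np.array(xyz)-st['ee_pos'])*1000; t0=theta(st); a=(t0-th+90)%180-90
    t=np.radians(t0-a); 
    tilt=q2R(st['eef_rot'])[:,2]
    print('turn az %.1f'%a,'then tx %.1f ty %.1f tz %.1f'%(d[0]*np.cos(t)+d[1]*np.sin(t),d[0]*np.sin(t)-d[1]*np.cos(t),-d[2]),'zaxis',tilt.round(3))
def snap(name,pic=None):
    from rig import observe,optics
    st=observe(); c=optics.snapshot(name)
    if pic: cv2.imwrite('pics/'+pic,c['color'][...,::-1])
    return st,c
E
python3 - <<'E'
from h import *
st,c=snap('wrist','w1.png'); print(st['t'],st['ee_pos'],theta(st))
P=cloud(c,st)
k=(P[...,2]>.132)&(P[...,2]<.145)&(abs(P[...,0]-.553)<.05)&(abs(P[...,1])<.05)
p=P[k][:,:2].astype(np.float32);print('knob',len(p),p.mean(0),cv2.minAreaRect(p))
m=(P[...,2]>.098)&(P[...,2]<.106)
n,l,s,ce=cv2.connectedComponentsWithStats(m.astype(np.uint8))
for i in range(1,n):
    if s[i,4]>200: print(ce[i].round(),s[i,4],cv2.minAreaRect(P[l==i][:,:2].astype(np.float32)))
plan(st,[.5526,.005,.16],28)
E
```

```text
2.1 [0.55290516 0.0103911  0.28665872] 29.787504350767296
knob 999 [0.5503804  0.00715945] ((0.5511392951011658, 0.005659911781549454), (0.013974516652524471, 0.049779605120420456), 25.62938117980957)
[410. 236.] 5004 ((0.6275989413261414, 0.015209265053272247), (0.01736358366906643, 0.2708214819431305), 7.344035625457764)
[453. 251.] 4834 ((0.6708171963691711, 0.020917296409606934), (0.016951989382505417, 0.27099108695983887), 7.387782573699951)
[324. 213.] 797 ((0.5506266951560974, 0.0064554400742053986), (0.05958893895149231, 0.05820750072598457), 26.809383392333984)
turn az 1.8 then tx -2.8 ty 4.6 tz 126.7 zaxis [-0.001  0.    -1.   ]
```

View pics/w1.png

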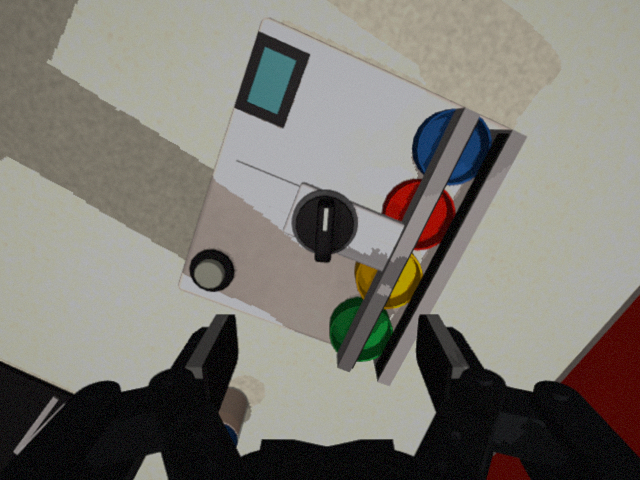

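The wrist image shows the knob at (325,225), locked. From the robot's right the cups run green, yellow, red, blue. Next I grip the knob.

Emit:
{"fn": "jog_arm", "kwargs": {
  "steps": [
    [0,0,0,0,0,3.8,55],
    [-3.6,3.1,40,0,0,0,55],
    [0,0,40,0,0,0,55],
    [0,0,40,0,0,0,55],
    [0,0,30,0,0,0,55]
  ]
}}

```text
t: 2.65
ee_pos: [0.5496, 0.0063, 0.1344]
eef_rot: [-0.001, 0.973, 0.229, -0.002]
ft_force: [-0.5, -0.2, 0.5]
opening: 0.643
```

Emit:
{"fn": "jog_arm", "kwargs": {
  "steps": [
    [0,0,12,0,0,0,55],
    [0,0,9,0,0,0,40],
    [0,0,0,0,0,0,20],
    [0,0,0,0,0,0,5],
    [0,0,0,0,0,0,5]
  ],
  "squeeze": 50
}}

```text
t: 3.15
ee_pos: [0.5527, 0.006, 0.1178]
eef_rot: [0.0, 0.974, 0.228, 0.001]
ft_force: [0.8, -0.1, -0.2]
opening: 0.147
```

Emit:
{"fn": "jog_arm", "kwargs": {
  "steps": [
    [0,0,0,0,0,0,5],
    [0,0,0,0,0,0,5],
    [0,0,0,0,0,0,5],
    [0,0,0,0,0,0,5],
    [0,0,0,0,0,0,5]
  ]
}}

```text
t: 3.65
ee_pos: [0.5527, 0.006, 0.1177]
eef_rot: [0.0, 0.974, 0.228, 0.001]
ft_force: [-0.2, 0.1, 5.5]
opening: 0.154
```

Emit:
{"fn": "jog_arm", "kwargs": {
  "steps": [
    [0,0,0,0,0,-7,5],
    [0,0,0,0,0,-7,5],
    [0,0,0,0,0,-7,5],
    [0,0,0,0,0,-7,5],
    [0,0,0,0,0,-7,5]
  ]
}}

```text
t: 4.15
ee_pos: [0.5527, 0.006, 0.1176]
eef_rot: [0.001, 0.859, 0.512, 0.001]
ft_force: [0.7, 0.5, 5.7]
opening: 0.15
```

Emit:
{"fn": "jog_arm", "kwargs": {
  "steps": [
    [0,0,0,0,0,-7,5],
    [0,0,0,0,0,-7,5],
    [0,0,0,0,0,-7,5],
    [0,0,0,0,0,-7,5],
    [0,0,0,0,0,-5,5]
  ]
}}

```text
t: 4.65
ee_pos: [0.5527, 0.0061, 0.1177]
eef_rot: [0.001, 0.678, 0.735, 0.001]
ft_force: [0.3, 1.1, 4.8]
opening: 0.152
```

Run:
```python
from h import *
from rig import observe
s=observe();print(theta(s),s['ee_pos'],s['ft_force'],s['torque'])
plan(s,np.array(s['ee_pos'])-np.array([np.cos(np.radians(7.4)),np.sin(np.radians(7.4)),0])*.073,theta(s))
```

```text
94.5586255808383 [0.552741   0.00605031 0.11765491] [0.26658965 1.1469604  4.79768683] [ 0.13943664 -0.01441578 -0.1369342 ]
turn az 0.0 then tx -3.6 ty -72.9 tz -0.0 zaxis [ 0.003  0.    -1.   ]
```

Emit:
{"fn": "jog_arm", "kwargs": {
  "steps": [
    [-0.7,-12,0,0,0,0,5],
    [-0.7,-15,0,0,0,0,5],
    [-0.7,-15,0,0,0,0,5],
    [-0.7,-15,0,0,0,0,5],
    [-0.7,-15,0,0,0,0,5]
  ]
}}

```text
t: 5.15
ee_pos: [0.4817, -0.0031, 0.1176]
eef_rot: [0.002, 0.68, 0.733, 0.002]
ft_force: [3.5, -0.1, 5.0]
opening: 0.147
```

Emit:
{"fn": "jog_arm", "kwargs": {
  "steps": [
    [0,0,0,0,0,0,5],
    [0,0,0,0,0,0,25],
    [0,0,0,0,0,0,50],
    [0,0,0,0,0,0,50],
    [0,0,-10,0,0,0,50]
  ]
}}

```text
t: 5.65
ee_pos: [0.4779, -0.0026, 0.1248]
eef_rot: [-0.002, 0.68, 0.733, -0.001]
ft_force: [0.2, -0.5, 0.1]
opening: 0.584
```

Emit:
{"fn": "jog_arm", "kwargs": {
  "steps": [
    [0,0,-40,0,0,0,85],
    [0,0,-40,0,0,0,85],
    [0,0,-40,0,0,0,85],
    [0,0,-40,0,0,0,85],
    [0,0,0,0,0,0,85]
  ]
}}

```text
t: 6.15
ee_pos: [0.4837, -0.0033, 0.2934]
eef_rot: [0.005, 0.68, 0.733, 0.003]
ft_force: [1.0, -0.1, -0.3]
opening: 0.996
```

Run:
```python
from h import *
st,c=snap('wrist','w2.png'); print(st['t'],st['ee_pos'],theta(st))
P=cloud(c,st)
k=(P[...,2]>.132)&(P[...,2]<.145)&(abs(P[...,0]-.48)<.06)&(abs(P[...,1])<.05)
p=P[k][:,:2].astype(np.float32);print('knob',len(p),cv2.minAreaRect(p))
m=(P[...,2]>.096)&(P[...,2]<.106)
n,l,s,ce=cv2.connectedComponentsWithStats(m.astype(np.uint8))
for i in range(1,n):
    if s[i,4]>200: print(ce[i].round(),s[i,4],cv2.minAreaRect(P[l==i][:,:2].astype(np.float32)))
for nme in ['red','yellow','green','blue']:
    for o in toploc(c,nme,.068,.080,st): print(nme,*o)
```

```text
6.15 [ 0.48373298 -0.00331266  0.29337499] 94.35459621972453
knob 980 ((0.47642022371292114, -0.004145017825067043), (0.04774262756109238, 0.013706200756132603), 3.915879011154175)
[328. 200.] 804 ((0.4759759306907654, -0.004110775887966156), (0.058262258768081665, 0.05916796997189522), 4.270327568054199)
[333. 286.] 4565 ((0.5529752969741821, 0.006190955638885498), (0.017693234607577324, 0.27043887972831726), 7.433139324188232)
[327. 387.] 3479 ((0.672079861164093, 0.010614745318889618), (0.018795324489474297, 0.24846811592578888), 7.325791358947754)
red [582. 277.] [0.5396 0.2775 0.0241] [0.5341 0.2675] 377
red [367. 342.] [0.6312 0.0504 0.0353] [0.6299 0.0514] 648
yellow [304. 345.] [ 0.6396 -0.0185  0.0349] [ 0.6388 -0.0183] 649
green [630. 169.] [0.4224 0.2892 0.0202] [0.4178 0.2814] 330
green [247. 347.] [ 0.6497 -0.0887  0.0359] [ 0.6466 -0.0812] 541
blue [ 53. 265.] [ 0.5692 -0.2937  0.0239] [ 0.5626 -0.284 ] 369
blue [419. 334.] [0.6215 0.1187 0.035 ] [0.6145 0.1067] 440
```

View pics/w2.png

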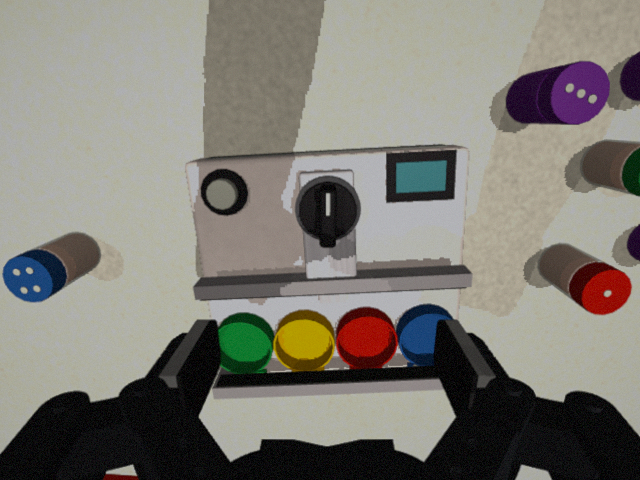

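The wrist image shows the bar open (grey rail at row 283) and the knob at (328,210), near free. The red 1-dot jar is at (603,288), the blue 4-dot one at (35,275), and the green one is cut off at (630,165). Purple look-alikes are at (580,93) and at the right edge. The cup centres fit the row to about 1 mm. Now to the red jar.

Emit:
{"fn": "jog_arm", "kwargs": {
  "steps": [
    [0,0,0,0,0,8.5,85],
    [0,0,0,0,0,8.5,85],
    [0,0,0,0,0,8.5,85],
    [0,0,0,0,0,8.5,85],
    [0,0,0,0,0,8.5,85]
  ]
}}

```text
t: 6.7
ee_pos: [0.4789, -0.0027, 0.2848]
eef_rot: [-0.001, 0.901, 0.434, -0.001]
ft_force: [-0.1, -0.5, -0.1]
opening: 0.992
```

Emit:
{"fn": "jog_arm", "kwargs": {
  "steps": [
    [0,0,0,0,0,8.5,85],
    [0,0,0,0,0,8.5,85],
    [0,0,0,0,0,8.5,85],
    [0,0,0,0,0,8.5,85],
    [0,0,0,0,0,8.5,85]
  ]
}}

```text
t: 7.2
ee_pos: [0.4789, -0.0027, 0.2848]
eef_rot: [-0.0, 0.997, 0.078, -0.002]
ft_force: [-0.4, -0.3, -0.8]
opening: 0.993
```

Emit:
{"fn": "jog_arm", "kwargs": {
  "steps": [
    [11,-27.5,0,0,0,0,85],
    [11,-27.5,0,0,0,0,85],
    [11,-27.5,0,0,0,0,85],
    [11,-27.5,0,0,0,0,85],
    [11,-27.5,0,0,0,0,85]
  ]
}}

```text
t: 7.7
ee_pos: [0.511, 0.1428, 0.2848]
eef_rot: [0.0, 0.997, 0.081, -0.002]
ft_force: [0.2, -0.8, 0.1]
opening: 0.995
```

Emit:
{"fn": "jog_arm", "kwargs": {
  "steps": [
    [11,-27.5,0,0,0,0,85],
    [11,-27.5,0,0,0,0,85],
    [11,-27.5,0,0,0,0,85],
    [11,-27.5,0,0,0,0,85],
    [11,-27.5,0,0,0,0,85]
  ]
}}

```text
t: 8.2
ee_pos: [0.543, 0.2873, 0.2846]
eef_rot: [0.001, 0.997, 0.082, -0.002]
ft_force: [0.8, 0.8, 0.8]
opening: 1.0
```

Run:
```python
from h import *
st,c=snap('wrist','w3.png'); print(st['t'],st['ee_pos'],theta(st))
for nme in ['red','green','purple','yellow']:
    for o in toploc(c,nme,.083,.097,st): print(nme,*o)
plan(st,[.547,.2855,.055],theta(st))
```

```text
8.2 [0.5429707  0.28727687 0.28456906] 9.35846199034544
red [330. 216.] [0.5435 0.2871 0.0259] [0.5434 0.2882] 2378
green [198. 174.] [0.4214 0.3048 0.0261] [0.4216 0.3064] 2442
purple [26. 36.] [0.2728 0.3953 0.026 ] [0.2753 0.3958] 2956
purple [307.  90.] [0.5073 0.3902 0.0256] [0.5073 0.3908] 2868
purple [ 93. 137.] [0.3278 0.3232 0.0259] [0.3288 0.324 ] 2627
purple [131. 267.] [0.3615 0.2051 0.0259] [0.3625 0.2069] 1995
turn az 0.0 then tx 3.7 ty 2.4 tz 229.6 zaxis [-0.003 -0.001 -1.   ]
```

View pics/w3.png

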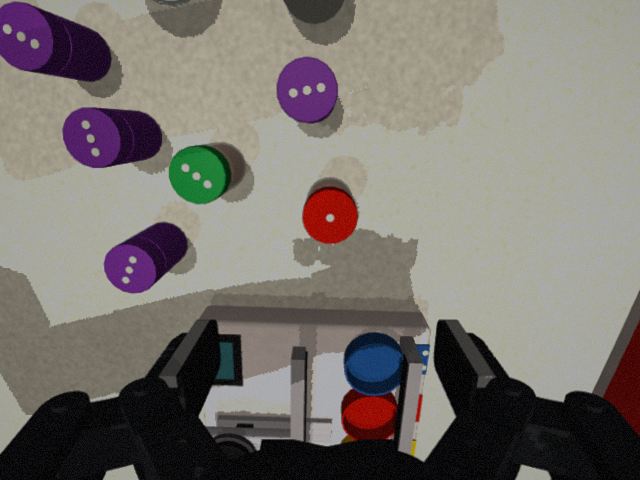

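The red 1-dot lid is at (330,216), directly beneath the tool. Green with 3 dots is at (199,174), and the purple ones are around it.

Emit:
{"fn": "jog_arm", "kwargs": {
  "steps": [
    [0.5,0,42,0,0,0,85],
    [0,0,42,0,0,0,85],
    [0,0,42,0,0,0,85],
    [0,0,42,0,0,0,85],
    [0,0,40,0,0,0,85]
  ]
}}

```text
t: 8.75
ee_pos: [0.5425, 0.2857, 0.0752]
eef_rot: [0.0, 0.997, 0.082, -0.002]
ft_force: [0.7, 0.1, 0.0]
opening: 0.996
```

Emit:
{"fn": "jog_arm", "kwargs": {
  "steps": [
    [0,0,21,0,0,0,85],
    [0,0,0,0,0,0,70],
    [0,0,0,0,0,0,55],
    [0,0,0,0,0,0,40],
    [0,0,0,0,0,0,40]
  ],
  "squeeze": 40
}}

```text
t: 9.25
ee_pos: [0.5456, 0.2869, 0.059]
eef_rot: [-0.0, 0.997, 0.082, 0.001]
ft_force: [-1.4, -0.0, -1.4]
opening: 0.594
```

Emit:
{"fn": "jog_arm", "kwargs": {
  "steps": [
    [0,0,0,0,0,0,40],
    [0,0,0,0,0,0,40],
    [0,0,-5,0,0,0,40],
    [0,0,-20,0,0,0,40],
    [0,0,-20,0,0,0,40]
  ]
}}

```text
t: 9.75
ee_pos: [0.5435, 0.2862, 0.1024]
eef_rot: [0.0, 0.997, 0.082, -0.001]
ft_force: [0.2, 0.1, -1.6]
opening: 0.601
```

Emit:
{"fn": "jog_arm", "kwargs": {
  "steps": [
    [0,0,-40,0,0,0,40],
    [0,0,-40,0,0,0,40],
    [0,0,-40,0,0,0,40],
    [0,0,-40,0,0,0,40],
    [0,0,0,0,0,0,40]
  ]
}}

```text
t: 10.25
ee_pos: [0.548, 0.288, 0.2705]
eef_rot: [-0.002, 0.997, 0.082, 0.007]
ft_force: [0.9, -0.1, -1.2]
opening: 0.601
```

Run:
```python
from h import *
st,c=snap('wrist'); print(st['t'],st['ee_pos'],theta(st),st['opening'],st['ft_force'])
P=cloud(c,st)
for nme in ['red']:
    for o in toploc(c,nme,.1,.3,st): print(nme,*o)
plan(st,[.631,.0502,.25],theta(st))
```

```text
10.25 [0.54799715 0.28801623 0.27047744] 9.35859121447725 0.6008760709936296 [ 0.87619789 -0.08248898 -1.21553564]
red [326. 296.] [0.5447 0.2974 0.0243] [0.5428 0.3099] 2680
turn az 0.0 then tx 43.2 ty 248.1 tz 20.5 zaxis [ 0.013  0.005 -1.   ]
```

Emit:
{"fn": "jog_arm", "kwargs": {
  "steps": [
    [7.2,41.3,0,0,0,0,40],
    [7.2,41.3,0,0,0,0,40],
    [7.2,41.3,0,0,0,0,40],
    [7.2,41.3,0,0,0,0,40],
    [7.2,41.3,0,0,0,0,40]
  ]
}}

```text
t: 10.8
ee_pos: [0.6124, 0.0869, 0.2602]
eef_rot: [-0.0, 0.997, 0.082, -0.002]
ft_force: [0.4, 0.2, -1.7]
opening: 0.599
```

Emit:
{"fn": "jog_arm", "kwargs": {
  "steps": [
    [7.2,41.3,0,0,0,0,40],
    [0,0,0,0,0,0,40],
    [0,0,0,0,0,0,40],
    [0,0,0,0,0,0,40],
    [0,0,0,0,0,0,40]
  ]
}}

```text
t: 11.3
ee_pos: [0.6264, 0.0503, 0.2617]
eef_rot: [-0.0, 0.997, 0.082, -0.001]
ft_force: [-0.5, 0.1, -1.0]
opening: 0.591
```

Run:
```python
from h import *
st,c=snap('wrist','w4.png'); print(st['t'],st['ee_pos'],theta(st),st['opening'],st['ft_force'])
for o in toploc(c,'red',.1,.4,st): print(*o)
for nme in ['red','yellow','green','blue']:
    for o in toploc(c,nme,.068,.080,st): print(nme,*o)
plan(st,[.631,.0502,.112],theta(st))
```

```text
11.3 [0.62635421 0.05025208 0.26172989] 9.451813892605355 0.5906168620030882 [-0.54665667  0.10463184 -0.99423257]
[325. 231.] [0.6205 0.0733 0.0107] [0.6202 0.075 ] 43
[327. 351.] [0.6246 0.0503 0.0269] [0.6243 0.0557] 16929
red [324. 196.] [0.6293 0.0537 0.0341] [0.6193 0.0697] 364
red [362. 238.] [0.6598 0.0375 0.0046] [0.6597 0.0369] 31
blue [332. 136.] [0.6223 0.1206 0.0341] [0.6178 0.1204] 641
turn az 0.0 then tx 4.6 ty 0.8 tz 149.7 zaxis [-0.001  0.    -1.   ]
```

View pics/w4.png

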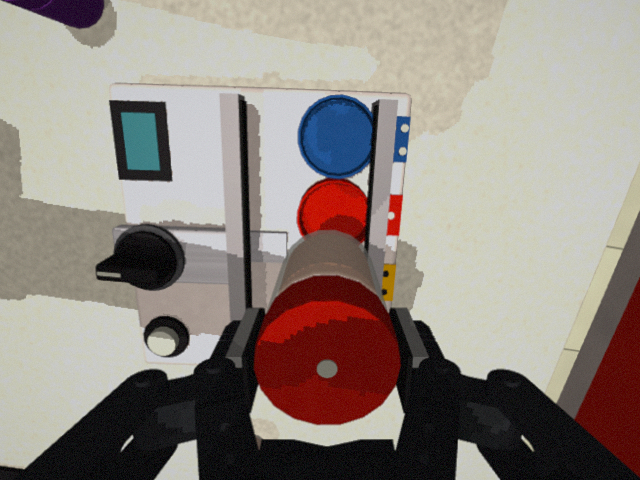

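The red jar is held and its lid is at (327,350). The red cup at (335,210) is partly covered, and blue at (338,137). Now I lower it.

Emit:
{"fn": "jog_arm", "kwargs": {
  "steps": [
    [6.3,1,0,0,0,0,40],
    [0,0,40,0,0,0,40],
    [0,0,40,0,0,0,40],
    [0,0,35,0,0,0,40],
    [0,0,0,0,0,0,40]
  ]
}}

```text
t: 11.85
ee_pos: [0.6288, 0.0498, 0.1413]
eef_rot: [-0.001, 0.997, 0.082, -0.006]
ft_force: [-1.4, 0.6, -1.6]
opening: 0.594
```

Emit:
{"fn": "jog_arm", "kwargs": {
  "steps": [
    [0,0,15,0,0,0,40],
    [0,0,15,0,0,0,40],
    [0,0,4,0,0,0,40],
    [0,0,0,0,0,0,40],
    [0,0,0,0,0,0,40]
  ]
}}

```text
t: 12.35
ee_pos: [0.6345, 0.049, 0.1143]
eef_rot: [0.0, 0.997, 0.082, 0.001]
ft_force: [-0.4, 0.4, -2.1]
opening: 0.598
```

Emit:
{"fn": "jog_arm", "kwargs": {
  "steps": [
    [-1.5,-1,2,0,0,0,40],
    [0,0,1,0,0,0,40],
    [0,0,0,0,0,0,40],
    [0,0,0,0,0,0,40],
    [0,0,0,0,0,0,40]
  ]
}}

```text
t: 12.85
ee_pos: [0.6323, 0.0498, 0.1112]
eef_rot: [0.0, 0.997, 0.081, 0.001]
ft_force: [-0.9, 0.4, 5.3]
opening: 0.601
```

Emit:
{"fn": "jog_arm", "kwargs": {
  "steps": [
    [0,0,0,0,0,0,55],
    [0,0,0,0,0,0,65],
    [0,0,0,0,0,0,75],
    [0,0,0,0,0,0,75],
    [0,0,-15,0,0,0,75]
  ]
}}

```text
t: 13.35
ee_pos: [0.6297, 0.0497, 0.1232]
eef_rot: [-0.0, 0.997, 0.081, -0.003]
ft_force: [0.1, 0.7, -0.3]
opening: 0.88
```

Emit:
{"fn": "jog_arm", "kwargs": {
  "steps": [
    [0,0,-40,0,0,0,75],
    [0,0,-40,0,0,0,75],
    [0,0,-40,0,0,0,75],
    [0,0,-40,0,0,0,75],
    [0,0,0,0,0,0,75]
  ]
}}

```text
t: 13.85
ee_pos: [0.6358, 0.0497, 0.2945]
eef_rot: [0.001, 0.997, 0.082, 0.007]
ft_force: [0.2, 0.4, 0.6]
opening: 0.875
```

Run:
```python
from h import *
st,c=snap('wrist','w5.png'); print(st['t'],st['ee_pos'],theta(st),st['opening'],st['ft_force'])
for o in toploc(c,'red',.13,.155,st): print('redlid',*o)
for nme in ['yellow','green','blue']:
    for o in toploc(c,nme,.068,.080,st): print(nme,*o)
st,s=snap('scene')
for k in ['red','green','blue','yellow']:
    for zz in [(.083,.097),(.134,.152)]:
        for o in toploc(s,k,*zz): print('scene',k,zz,*o)
st,s=snap('side')
for k in ['green','blue']:
    for o in toploc(s,k,.083,.097): print('side',k,*o)
plan(st,[.4214,.3048,.28],45)
```

```text
13.85 [0.63584368 0.04971098 0.29453259] 9.356238010114149 0.8750085238053484 [0.18366734 0.40653029 0.59629379]
redlid [320. 225.] [0.6311 0.0503 0.026 ] [0.6309 0.0521] 3100
yellow [310. 289.] [ 0.6374 -0.021   0.0346] [ 0.6341 -0.0364] 364
green [313. 333.] [ 0.649  -0.0864  0.0347] [ 0.6456 -0.0888] 517
blue [318. 132.] [0.6222 0.1207 0.0341] [0.618  0.1204] 521
scene red (0.083, 0.097) [623. 160.] [0.4119 0.903  0.0775] [0.4082 0.893 ] 920
scene red (0.134, 0.152) [354. 285.] [0.6331 0.049  0.0271] [0.6357 0.0489] 390
scene green (0.083, 0.097) [424. 207.] [0.4225 0.3044 0.0276] [0.4242 0.3042] 225
scene blue (0.083, 0.097) [196. 311.] [ 0.5778 -0.3009  0.0251] [ 0.5794 -0.3014] 318
side green [275. 188.] [0.4194 0.3026 0.0273] [0.4202 0.2998] 121
side blue [396. 314.] [ 0.5752 -0.3044  0.0257] [ 0.5735 -0.3061] 264
turn az -35.6 then tx 30.8 ty -330.0 tz 8.1 zaxis [ 0.005 -0.    -1.   ]
```

Emit:
{"fn": "jog_arm", "kwargs": {
  "steps": [
    [0,0,0,0,0,-7.1,85],
    [0,0,0,0,0,-7.1,85],
    [0,0,0,0,0,-7.1,80],
    [0,0,0,0,0,-7.1,80],
    [0,0,0,0,0,-7.1,80]
  ]
}}

```text
t: 14.5
ee_pos: [0.6305, 0.0498, 0.2829]
eef_rot: [-0.001, 0.923, 0.384, -0.002]
ft_force: [-1.0, -0.2, 0.7]
opening: 0.939
```

Emit:
{"fn": "jog_arm", "kwargs": {
  "steps": [
    [3.1,-33,0,0,0,0,80],
    [3.1,-33,0,0,0,0,80],
    [3.1,-33,0,0,0,0,80],
    [3.1,-33,0,0,0,0,80],
    [3.1,-33,0,0,0,0,80]
  ]
}}

```text
t: 15.0
ee_pos: [0.5243, 0.1782, 0.2831]
eef_rot: [-0.0, 0.924, 0.381, -0.002]
ft_force: [0.8, 0.4, 0.6]
opening: 0.937
```

Emit:
{"fn": "jog_arm", "kwargs": {
  "steps": [
    [3.1,-33,0,0,0,0,80],
    [3.1,-33,0,0,0,0,80],
    [3.1,-33,0,0,0,0,80],
    [3.1,-33,0,0,0,0,80],
    [3.1,-33,0,0,0,0,80]
  ]
}}

```text
t: 15.5
ee_pos: [0.4189, 0.3058, 0.2833]
eef_rot: [0.0, 0.924, 0.381, -0.002]
ft_force: [0.0, -0.0, -0.0]
opening: 0.938
```

Emit:
{"fn": "jog_arm", "kwargs": {
  "steps": [
    [0,0,0,0,0,0,80],
    [0,0,0,0,0,0,80],
    [0,0,0,0,0,0,80],
    [0,0,0,0,0,0,80],
    [0,0,0,0,0,0,80]
  ]
}}

```text
t: 16.0
ee_pos: [0.4217, 0.3048, 0.2851]
eef_rot: [0.0, 0.925, 0.381, -0.0]
ft_force: [-0.3, -0.5, 0.4]
opening: 0.938
```

Run:
```python
from h import *
st,c=snap('wrist','w6.png'); print(st['t'],st['ee_pos'],theta(st),st['opening'])
o=toploc(c,'green',.083,.097,st)
for k in ['green','purple']:
    for q in toploc(c,k,.083,.097,st): print(k,*q)
g=o[0][1]
plan(st,[g[0],g[1],.056],theta(st))
```

```text
16.0 [0.42173783 0.30482939 0.2850823 ] 44.76296536399207 0.9383306153723423
green [327. 215.] [0.42   0.3052 0.0259] [0.4193 0.3061] 2218
purple [274.  19.] [0.2726 0.3945 0.0252] [0.2778 0.3894] 2142
purple [265. 126.] [0.3276 0.3228 0.0256] [0.3273 0.3236] 2649
purple [458. 215.] [0.5063 0.391  0.0259] [0.5052 0.3906] 2193
purple [209. 245.] [0.3604 0.2052 0.0258] [0.3605 0.2068] 2077
turn az 0.0 then tx -1.0 ty -1.5 tz 229.1 zaxis [-0. -0. -1.]
```

View pics/w6.png

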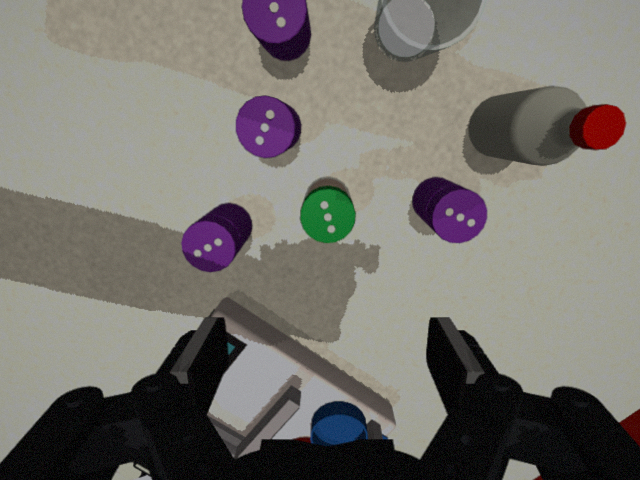

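The green 3-dot jar is centred at (327,215) with the purple ones well clear. I grip it.

Emit:
{"fn": "jog_arm", "kwargs": {
  "steps": [
    [-1,-1,42,0,0,0,80],
    [0,0,42,0,0,0,80],
    [0,0,42,0,0,0,80],
    [0,0,42,0,0,0,80],
    [0,0,40,0,0,0,80]
  ]
}}

```text
t: 16.55
ee_pos: [0.42, 0.3052, 0.0759]
eef_rot: [-0.0, 0.925, 0.381, 0.0]
ft_force: [0.7, 0.7, -0.5]
opening: 0.938
```

Emit:
{"fn": "jog_arm", "kwargs": {
  "steps": [
    [0,0,21,0,0,0,80],
    [0,0,0,0,0,0,70],
    [0,0,0,0,0,0,55],
    [0,0,0,0,0,0,40],
    [0,0,0,0,0,0,40]
  ],
  "squeeze": 40
}}

```text
t: 17.05
ee_pos: [0.4211, 0.3063, 0.058]
eef_rot: [-0.0, 0.924, 0.381, 0.002]
ft_force: [-1.0, -1.2, -1.5]
opening: 0.6
```

Emit:
{"fn": "jog_arm", "kwargs": {
  "steps": [
    [0,0,0,0,0,0,40],
    [0,0,0,0,0,0,40],
    [0,0,-5,0,0,0,40],
    [0,0,-20,0,0,0,40],
    [0,0,-20,0,0,0,40]
  ]
}}

```text
t: 17.55
ee_pos: [0.4186, 0.305, 0.1012]
eef_rot: [0.0, 0.924, 0.381, -0.001]
ft_force: [0.3, -0.5, -2.5]
opening: 0.599
```

Emit:
{"fn": "jog_arm", "kwargs": {
  "steps": [
    [0,0,-40,0,0,0,40],
    [0,0,-40,0,0,0,40],
    [0,0,-40,0,0,0,40],
    [0,0,-40,0,0,0,40],
    [0,0,0,0,0,0,40]
  ]
}}

```text
t: 18.05
ee_pos: [0.423, 0.3075, 0.2682]
eef_rot: [-0.001, 0.924, 0.382, 0.006]
ft_force: [1.0, 1.2, -0.7]
opening: 0.598
```

Emit:
{"fn": "jog_arm", "kwargs": {
  "steps": [
    [0,0,0,0,0,7.1,40],
    [0,0,0,0,0,7.1,40],
    [0,0,0,0,0,7.1,40],
    [0,0,0,0,0,7.1,40],
    [0,0,0,0,0,7.1,40]
  ]
}}

```text
t: 18.55
ee_pos: [0.4189, 0.3051, 0.2601]
eef_rot: [0.0, 0.997, 0.079, -0.001]
ft_force: [-0.2, 0.7, -2.3]
opening: 0.599
```

Run:
```python
from h import *
from rig import observe
st=observe()
print(st['t'],st['ee_pos'],theta(st),st['opening'],st['ft_force'])
plan(st,[.649,-.0886,.26],theta(st))
```

```text
18.55 [0.41885185 0.3051044  0.26009666] 9.060503343199157 0.5988618709487138 [-0.19502903  0.74770466 -2.32348141]
turn az 0.0 then tx 165.3 ty 425.0 tz 0.1 zaxis [-0.002 -0.001 -1.   ]
```

Emit:
{"fn": "jog_arm", "kwargs": {
  "steps": [
    [16.5,42.5,0,0,0,0,40],
    [16.5,42.5,0,0,0,0,40],
    [16.5,42.5,0,0,0,0,40],
    [16.5,42.5,0,0,0,0,40],
    [16.5,42.5,0,0,0,0,40]
  ]
}}

```text
t: 19.05
ee_pos: [0.5354, 0.1077, 0.2602]
eef_rot: [-0.0, 0.997, 0.082, -0.001]
ft_force: [0.9, 1.0, -2.3]
opening: 0.6
```

Emit:
{"fn": "jog_arm", "kwargs": {
  "steps": [
    [16.5,42.5,0,0,0,0,40],
    [16.5,42.5,0,0,0,0,40],
    [16.5,42.5,0,0,0,0,40],
    [16.5,42.5,0,0,0,0,40],
    [16.5,42.5,0,0,0,0,40]
  ]
}}

```text
t: 19.55
ee_pos: [0.6514, -0.0885, 0.2599]
eef_rot: [-0.0, 0.997, 0.081, -0.001]
ft_force: [0.2, 0.6, -1.3]
opening: 0.598
```

Emit:
{"fn": "jog_arm", "kwargs": {
  "steps": [
    [0,0,0,0,0,0,40],
    [0,0,0,0,0,0,40],
    [0,0,0,0,0,0,40],
    [0,0,0,0,0,0,40],
    [0,0,0,0,0,0,40]
  ]
}}

```text
t: 20.05
ee_pos: [0.651, -0.0857, 0.2615]
eef_rot: [-0.0, 0.997, 0.082, -0.0]
ft_force: [-0.1, -0.3, -2.1]
opening: 0.596
```

Run:
```python
from h import *
st,c=snap('wrist','w7.png'); print(st['t'],st['ee_pos'],theta(st),st['opening'])
o=max(toploc(c,'green',.2,.35,st),key=lambda o:o[3]); print(*o)
t=np.array([.649,-.0886])-o[1][:2]; print('jar err',t)
plan(st,np.r_[np.array(st['ee_pos'])[:2]+t,.112],theta(st))
for o in toploc(c,'red',.13,.155,st): print('redlid',*o)
```

```text
20.05 [ 0.6510349  -0.08570414  0.26146141] 9.439270614644935 0.5956187377326131
[327. 355.] [ 0.65   -0.0866  0.0264] [ 0.6491 -0.0815] 16102
jar err [-0.001 -0.002]
turn az 0.0 then tx -1.3 ty 1.8 tz 149.5 zaxis [-0.  0. -1.]
redlid [333.  34.] [0.6314 0.0494 0.0261] [0.6319 0.0465] 5184
```

Emit:
{"fn": "jog_arm", "kwargs": {
  "steps": [
    [-1.3,1.8,0,0,0,0,40],
    [0,0,40,0,0,0,40],
    [0,0,40,0,0,0,40],
    [0,0,35,0,0,0,40],
    [0,0,0,0,0,0,40]
  ]
}}

```text
t: 20.6
ee_pos: [0.6455, -0.0877, 0.1402]
eef_rot: [-0.002, 0.997, 0.082, -0.006]
ft_force: [-0.5, 0.8, -3.9]
opening: 0.599
```

Emit:
{"fn": "jog_arm", "kwargs": {
  "steps": [
    [0,0,15,0,0,0,40],
    [0,0,15,0,0,0,40],
    [0,0,4,0,0,0,40],
    [0,0,0,0,0,0,40],
    [0,0,0,0,0,0,40]
  ]
}}

```text
t: 21.1
ee_pos: [0.6513, -0.0891, 0.1132]
eef_rot: [0.0, 0.997, 0.082, 0.001]
ft_force: [0.5, -0.1, -2.2]
opening: 0.593
```

Emit:
{"fn": "jog_arm", "kwargs": {
  "steps": [
    [0,0,1,0,0,0,40],
    [0,0,1,0,0,0,40],
    [0,0,0,0,0,0,40],
    [0,0,0,0,0,0,40],
    [0,0,0,0,0,0,40]
  ]
}}

```text
t: 21.6
ee_pos: [0.6509, -0.089, 0.1106]
eef_rot: [0.0, 0.997, 0.082, 0.0]
ft_force: [-0.3, -0.9, -0.6]
opening: 0.601
```

Emit:
{"fn": "jog_arm", "kwargs": {
  "steps": [
    [0,0,0,0,0,0,55],
    [0,0,0,0,0,0,65],
    [0,0,0,0,0,0,75],
    [0,0,0,0,0,0,75],
    [0,0,-15,0,0,0,75]
  ]
}}

```text
t: 22.1
ee_pos: [0.6486, -0.0885, 0.1234]
eef_rot: [-0.001, 0.997, 0.082, -0.002]
ft_force: [-1.5, 0.1, -1.2]
opening: 0.882
```

Emit:
{"fn": "jog_arm", "kwargs": {
  "steps": [
    [0,0,-40,0,0,0,75],
    [0,0,-40,0,0,0,75],
    [0,0,-40,0,0,0,75],
    [0,0,-40,0,0,0,75],
    [0,0,0,0,0,0,75]
  ]
}}

```text
t: 22.6
ee_pos: [0.6544, -0.0898, 0.2948]
eef_rot: [0.002, 0.997, 0.082, 0.007]
ft_force: [0.9, 0.8, 0.6]
opening: 0.88
```

Run:
```python
from h import *
st,c=snap('wrist'); print(st['t'],st['ee_pos'],theta(st),st['opening'])
P=cloud(c,st)
for k in ['green','red']:
    for o in toploc(c,k,.13,.155,st): 
        m=mask(c,k)&(np.hypot(P[...,0]-o[1][0],P[...,1]-o[1][1])<.02); print(k,*o,'z',np.nanmedian(P[m][:,2]))
st,s=snap('scene')
for k in ['red','green','blue','yellow']:
    for zz in [(.083,.097),(.134,.152)]:
        for o in toploc(s,k,*zz): print('scene',k,zz,*o)
plan(st,[.5765,-.303,.28],theta(st))
```

```text
22.6 [ 0.65436531 -0.08979125  0.29480141] 9.358506052592569 0.8797139658583489
green [320. 225.] [ 0.6497 -0.0898  0.0258] [ 0.6494 -0.0882] 2940 z 0.1426031862692576
red [326.  34.] [0.6316 0.049  0.0261] [0.6317 0.0479] 4404 z 0.14272854317827538
scene red (0.083, 0.097) [623. 160.] [0.4177 0.9069 0.0793] [0.4081 0.8932] 921
scene red (0.134, 0.152) [354. 285.] [0.6337 0.0503 0.0272] [0.6362 0.049 ] 394
scene green (0.134, 0.152) [294. 306.] [ 0.6532 -0.0907  0.0259] [ 0.6549 -0.0904] 397
scene blue (0.083, 0.097) [196. 311.] [ 0.5781 -0.3022  0.0259] [ 0.5794 -0.3014] 320
turn az 0.0 then tx -110.2 ty 198.2 tz 11.3 zaxis [ 0.01  -0.002 -1.   ]
```

Emit:
{"fn": "jog_arm", "kwargs": {
  "steps": [
    [-22,39.6,0,0,0,0,80],
    [-22,39.6,0,0,0,0,80],
    [-22,39.6,0,0,0,0,80],
    [-22,39.6,0,0,0,0,80],
    [-22,39.6,0,0,0,0,80]
  ]
}}

```text
t: 23.2
ee_pos: [0.5724, -0.303, 0.2834]
eef_rot: [-0.001, 0.997, 0.082, -0.001]
ft_force: [0.8, 0.2, -0.8]
opening: 0.936
```

Emit:
{"fn": "jog_arm", "kwargs": {
  "steps": [
    [0,0,0,0,0,0,80],
    [0,0,0,0,0,0,80],
    [0,0,0,0,0,0,80],
    [0,0,0,0,0,0,80],
    [0,0,0,0,0,0,80]
  ]
}}

```text
t: 23.7
ee_pos: [0.5747, -0.3008, 0.2852]
eef_rot: [-0.0, 0.997, 0.083, -0.0]
ft_force: [0.6, -0.9, -0.3]
opening: 0.939
```

Run:
```python
from h import *
st,c=snap('wrist','w8.png'); print(st['t'],st['ee_pos'],theta(st),st['opening'])
for q in toploc(c,'blue',.083,.097,st): print(*q); plan(st,[q[1][0],q[1][1],.056],theta(st))
```

```text
23.7 [ 0.57466941 -0.30083044  0.2851922 ] 9.466195029732608 0.9388438284982107
[328. 216.] [ 0.5744 -0.3015  0.0256] [ 0.5745 -0.3003] 2154
turn az 0.0 then tx -0.4 ty 0.6 tz 229.2 zaxis [-0.  0. -1.]
```

View pics/w8.png

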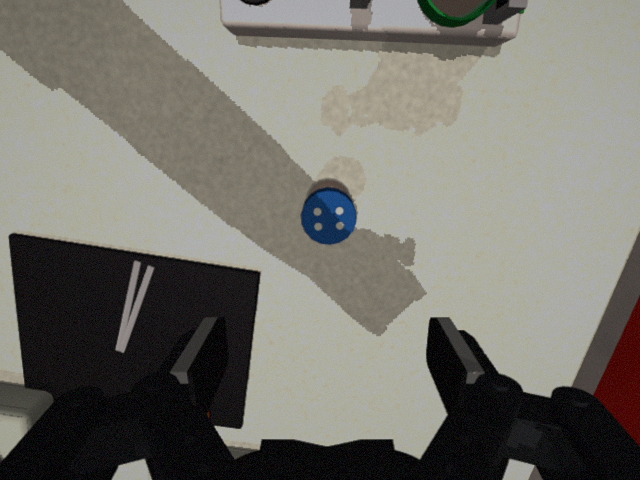

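The blue 4-dot lid is centred at (328,216), and the forceps are clear at (135,305). I grip, lift and carry.

Emit:
{"fn": "jog_arm", "kwargs": {
  "steps": [
    [0,0.5,42,0,0,0,80],
    [0,0,42,0,0,0,80],
    [0,0,42,0,0,0,80],
    [0,0,42,0,0,0,80],
    [0,0,40,0,0,0,80]
  ]
}}

```text
t: 24.25
ee_pos: [0.5745, -0.3019, 0.0759]
eef_rot: [0.0, 0.997, 0.082, 0.0]
ft_force: [-0.1, 0.8, -0.6]
opening: 0.939
```

Emit:
{"fn": "jog_arm", "kwargs": {
  "steps": [
    [0,0,21,0,0,0,80],
    [0,0,0,0,0,0,70],
    [0,0,0,0,0,0,55],
    [0,0,0,0,0,0,40],
    [0,0,0,0,0,0,40]
  ],
  "squeeze": 40
}}

```text
t: 24.75
ee_pos: [0.5756, -0.3034, 0.0582]
eef_rot: [0.001, 0.997, 0.082, 0.001]
ft_force: [0.5, -0.5, -2.3]
opening: 0.594
```

Emit:
{"fn": "jog_arm", "kwargs": {
  "steps": [
    [0,0,0,0,0,0,40],
    [0,0,0,0,0,0,40],
    [0,0,-5,0,0,0,40],
    [0,0,-20,0,0,0,40],
    [0,0,-20,0,0,0,40]
  ]
}}

```text
t: 25.25
ee_pos: [0.5731, -0.302, 0.1008]
eef_rot: [-0.001, 0.997, 0.081, -0.001]
ft_force: [1.3, -0.2, -2.0]
opening: 0.598
```

Emit:
{"fn": "jog_arm", "kwargs": {
  "steps": [
    [0,0,-40,0,0,0,40],
    [0,0,-40,0,0,0,40],
    [0,0,-40,0,0,0,40],
    [0,0,-40,0,0,0,40],
    [0,0,0,0,0,0,40]
  ]
}}

```text
t: 25.75
ee_pos: [0.5774, -0.3048, 0.2692]
eef_rot: [0.004, 0.997, 0.082, 0.005]
ft_force: [0.5, -0.4, -1.0]
opening: 0.595
```

Emit:
{"fn": "jog_arm", "kwargs": {
  "steps": [
    [11.6,-40.8,0,0,0,0,40],
    [11.6,-40.8,0,0,0,0,40],
    [11.6,-40.8,0,0,0,0,40],
    [11.6,-40.8,0,0,0,0,40],
    [11.6,-40.8,0,0,0,0,40]
  ]
}}

```text
t: 26.25
ee_pos: [0.5974, -0.0902, 0.2601]
eef_rot: [-0.0, 0.997, 0.081, -0.001]
ft_force: [1.3, -0.9, -2.9]
opening: 0.597
```

Emit:
{"fn": "jog_arm", "kwargs": {
  "steps": [
    [11.6,-40.8,0,0,0,0,40],
    [11.6,-40.8,0,0,0,0,40],
    [11.6,-40.8,0,0,0,0,40],
    [11.6,-40.8,0,0,0,0,40],
    [11.6,-40.8,0,0,0,0,40]
  ]
}}

```text
t: 26.75
ee_pos: [0.6216, 0.1203, 0.2601]
eef_rot: [0.0, 0.997, 0.081, -0.001]
ft_force: [1.0, -0.0, -2.9]
opening: 0.599
```

Emit:
{"fn": "jog_arm", "kwargs": {
  "steps": [
    [0,0,0,0,0,0,40],
    [0,0,0,0,0,0,40],
    [0,0,0,0,0,0,40],
    [0,0,0,0,0,0,40],
    [0,0,0,0,0,0,40]
  ]
}}

```text
t: 27.25
ee_pos: [0.6224, 0.1175, 0.2612]
eef_rot: [0.0, 0.997, 0.081, -0.0]
ft_force: [0.5, -0.7, -3.2]
opening: 0.599
```

Run:
```python
from h import *
st,c=snap('wrist','w9.png'); print(st['t'],st['ee_pos'],theta(st),st['opening'])
o=max(toploc(c,'blue',.2,.35,st),key=lambda o:o[3]); print(*o)
t=np.array([.622,.1196])-o[1][:2]; print('jar err',t)
plan(st,np.r_[np.array(st['ee_pos'])[:2]+t,.112],theta(st))
st,s=snap('scene')
for k in ['red','green','blue','yellow']:
    for zz in [(.083,.097),(.134,.152)]:
        for o in toploc(s,k,*zz): print('scene',k,zz,*o)
```

```text
27.25 [0.62239538 0.11749657 0.26121668] 9.247826504592945 0.5994180138527166
[327. 350.] [0.6208 0.1183 0.0264] [0.6202 0.1235] 15888
jar err [0.0012 0.0013]
turn az 0.0 then tx 1.4 ty -1.1 tz 149.2 zaxis [-0. -0. -1.]
scene red (0.083, 0.097) [623. 160.] [0.4148 0.9094 0.0783] [0.4081 0.8936] 921
scene red (0.134, 0.152) [354. 285.] [0.6344 0.0499 0.0264] [0.6363 0.049 ] 383
scene green (0.134, 0.152) [294. 306.] [ 0.6538 -0.0904  0.0256] [ 0.6546 -0.0908] 391
```

Emit:
{"fn": "jog_arm", "kwargs": {
  "steps": [
    [1.4,-1.1,0,0,0,0,40],
    [0,0,40,0,0,0,40],
    [0,0,40,0,0,0,40],
    [0,0,35,0,0,0,40],
    [0,0,0,0,0,0,40]
  ]
}}

```text
t: 27.85
ee_pos: [0.6186, 0.1194, 0.1402]
eef_rot: [0.0, 0.997, 0.081, -0.006]
ft_force: [-1.1, 0.4, -3.2]
opening: 0.597
```

Emit:
{"fn": "jog_arm", "kwargs": {
  "steps": [
    [0,0,15,0,0,0,40],
    [0,0,15,0,0,0,40],
    [0,0,4,0,0,0,40],
    [0,0,0,0,0,0,40],
    [0,0,0,0,0,0,40]
  ]
}}

```text
t: 28.35
ee_pos: [0.6245, 0.1201, 0.1132]
eef_rot: [-0.0, 0.997, 0.082, 0.001]
ft_force: [-0.4, -0.0, -1.7]
opening: 0.598
```

Emit:
{"fn": "jog_arm", "kwargs": {
  "steps": [
    [0,0,1,0,0,0,40],
    [0,0,1,0,0,0,40],
    [0,0,0,0,0,0,40],
    [0,0,0,0,0,0,40],
    [0,0,0,0,0,0,40]
  ]
}}

```text
t: 28.85
ee_pos: [0.6242, 0.1201, 0.1109]
eef_rot: [-0.0, 0.997, 0.082, 0.001]
ft_force: [0.8, 0.5, -0.7]
opening: 0.598
```

Emit:
{"fn": "jog_arm", "kwargs": {
  "steps": [
    [0,0,0,0,0,0,55],
    [0,0,0,0,0,0,65],
    [0,0,0,0,0,0,75],
    [0,0,0,0,0,0,75],
    [0,0,-15,0,0,0,75]
  ]
}}

```text
t: 29.35
ee_pos: [0.6216, 0.1198, 0.1234]
eef_rot: [0.0, 0.997, 0.081, -0.003]
ft_force: [-0.7, -0.6, -0.4]
opening: 0.878
```

Emit:
{"fn": "jog_arm", "kwargs": {
  "steps": [
    [0,0,-40,0,0,0,75],
    [0,0,-40,0,0,0,75],
    [0,0,-40,0,0,0,75],
    [0,0,-40,0,0,0,75],
    [0,0,0,0,0,0,75]
  ]
}}

```text
t: 29.85
ee_pos: [0.6276, 0.1204, 0.2946]
eef_rot: [-0.0, 0.997, 0.082, 0.007]
ft_force: [0.8, -0.2, 0.2]
opening: 0.884
```

Emit:
{"fn": "jog_arm", "kwargs": {
  "steps": [
    [0,0,0,0,0,-8.5,75],
    [0,0,0,0,0,-8.5,75],
    [0,0,0,0,0,-8.5,75],
    [0,0,0,0,0,-8.5,75],
    [0,0,0,0,0,-8.5,75]
  ]
}}

```text
t: 30.35
ee_pos: [0.6235, 0.12, 0.2857]
eef_rot: [0.0, 0.898, 0.44, 0.0]
ft_force: [0.3, 0.7, 0.3]
opening: 0.878
```

Emit:
{"fn": "jog_arm", "kwargs": {
  "steps": [
    [0,0,0,0,0,-8.5,75],
    [0,0,0,0,0,-8.5,75],
    [0,0,0,0,0,-8.5,75],
    [0,0,0,0,0,-8.5,75],
    [0,0,0,0,0,-8.5,75]
  ]
}}

```text
t: 30.85
ee_pos: [0.6235, 0.12, 0.2857]
eef_rot: [0.0, 0.678, 0.736, 0.0]
ft_force: [-0.7, -1.2, 0.1]
opening: 0.879
```

Emit:
{"fn": "jog_arm", "kwargs": {
  "steps": [
    [-22.6,-31.4,0,0,0,0,65],
    [-22.6,-31.4,0,0,0,0,60],
    [-22.6,-31.4,0,0,0,0,55],
    [-22.6,-31.4,0,0,0,0,55],
    [-22.6,-31.4,0,0,0,0,55]
  ]
}}

```text
t: 31.35
ee_pos: [0.4743, -0.0053, 0.2857]
eef_rot: [0.0, 0.68, 0.734, 0.0]
ft_force: [1.0, 0.0, 0.5]
opening: 0.639
```

Emit:
{"fn": "jog_arm", "kwargs": {
  "steps": [
    [0,0,0,0,0,0,55],
    [0,0,0,0,0,0,55],
    [0,0,0,0,0,0,55],
    [0,0,0,0,0,0,55],
    [0,0,0,0,0,0,55]
  ]
}}

```text
t: 31.85
ee_pos: [0.4764, -0.004, 0.2853]
eef_rot: [-0.0, 0.679, 0.734, 0.0]
ft_force: [0.1, 0.7, 0.4]
opening: 0.642
```

```bash
cat > chk.py <<'E'
from h import *
import sys
st,c=snap('wrist',sys.argv[1]); print(st['t'],st['ee_pos'],theta(st),st['opening'])
P=cloud(c,st)
k=(P[...,2]>.132)&(P[...,2]<.139)&(hsv(c)[...,1]<110)&(abs(P[...,0]-.5)<.07)&(abs(P[...,1])<.05)
n,l,s,ce=cv2.connectedComponentsWithStats(k.astype(np.uint8)); i=1+np.argmax(s[1:,4])
r=cv2.minAreaRect(P[l==i][:,:2].astype(np.float32));print('knob',s[i,4],r)
plan(st,[r[0][0],r[0][1],.117],theta(st))
m=(P[...,2]>.096)&(P[...,2]<.106)
n,l,s,ce=cv2.connectedComponentsWithStats(m.astype(np.uint8))
for i in range(1,n):
    if s[i,4]>1000: print('rail',ce[i].round(),s[i,4],cv2.minAreaRect(P[l==i][:,:2].astype(np.float32)))
for k,t in dict(red=(.631,.0502),green=(.649,-.0886),blue=(.622,.1196)).items():
    for o in toploc(c,k,.13,.155,st):
        m=mask(c,k)&(np.hypot(P[...,0]-o[1][0],P[...,1]-o[1][1])<.02); print(k,o[1],'err',o[1][:2]-t,'z',np.nanmedian(P[m][:,2]))
E
python3 chk.py w10.png
```

```text
31.85 [ 0.47640575 -0.00404847  0.28527895] 94.41545045916409 0.6423115944518745
knob 769 ((0.476445734500885, -0.004208196885883808), (0.04808720573782921, 0.013142144307494164), 4.497868537902832)
turn az 0.0 then tx -0.2 ty 0.0 tz 168.3 zaxis [-0.  0. -1.]
rail [334. 298.] 4629 ((0.5532060265541077, 0.0060399919748306274), (0.01785237342119217, 0.2701959013938904), 7.285389423370361)
rail [298. 402.] 1465 ((0.676264226436615, -0.020814280956983566), (0.018013667315244675, 0.10342177003622055), 7.426415920257568)
red [0.6307 0.0494 0.0262] err [-0.0003 -0.0008] z 0.14265799953114133
```

View pics/w10.png

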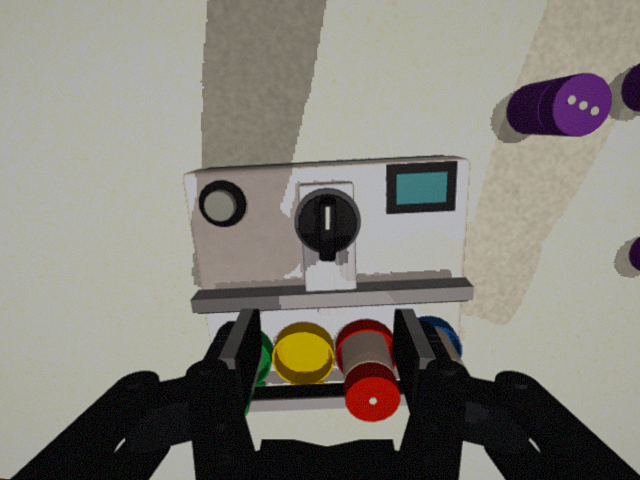

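The red jar stands in its cup at (372,395). The knob at (327,222) is ready, nearly aligned. I grip it and check the blue and green jars before pushing.

Emit:
{"fn": "jog_arm", "kwargs": {
  "steps": [
    [0,0,40,0,0,0,55],
    [0,0,40,0,0,0,55],
    [0,0,40,0,0,0,55],
    [0,0,30,0,0,0,55],
    [0,0,10,0,0,0,55]
  ]
}}

```text
t: 32.4
ee_pos: [0.4729, -0.0038, 0.1218]
eef_rot: [-0.003, 0.68, 0.734, -0.002]
ft_force: [-0.7, -0.9, 0.4]
opening: 0.643
```

Emit:
{"fn": "jog_arm", "kwargs": {
  "steps": [
    [0,0,8,0,0,0,40],
    [0,0,0,0,0,0,30],
    [0,0,0,0,0,0,20],
    [0,0,0,0,0,0,5],
    [0,0,0,0,0,0,5]
  ],
  "squeeze": 50
}}

```text
t: 32.9
ee_pos: [0.4773, -0.0038, 0.1192]
eef_rot: [0.001, 0.68, 0.734, 0.002]
ft_force: [-0.7, 4.0, 5.5]
opening: 0.149
```

Emit:
{"fn": "jog_arm", "kwargs": {
  "steps": [
    [0,0,0,0,0,0,5],
    [0,0,0,0,0,0,5],
    [0,0,0,0,0,0,5],
    [0,0,0,0,0,0,5],
    [0,0,0,0,0,0,5]
  ]
}}

```text
t: 33.4
ee_pos: [0.4773, -0.0038, 0.1192]
eef_rot: [0.001, 0.68, 0.734, 0.002]
ft_force: [-0.2, 4.4, 6.1]
opening: 0.153
```

Run:
```python
from h import *
for n in ['scene','side']:
    st,s=snap(n,n+'2.png'); P=cloud(s)
    for k in ['red','green','blue','yellow']:
        for zz in [(.083,.097),(.134,.152)]:
            for o in toploc(s,k,*zz): print(n,k,zz,*o)
print(st['ee_pos'],theta(st),st['opening'],st['ft_force'])
d=np.array([np.cos(np.radians(7.4)),np.sin(np.radians(7.4)),0])
plan(st,np.array(st['ee_pos'])+.049*d,theta(st))
```

```text
scene red (0.083, 0.097) [623. 160.] [0.4157 0.9053 0.0786] [0.4084 0.8932] 918
scene red (0.134, 0.152) [354. 285.] [0.6347 0.0502 0.0268] [0.6359 0.0489] 398
scene green (0.134, 0.152) [294. 306.] [ 0.6534 -0.09    0.0259] [ 0.6545 -0.0906] 389
scene blue (0.134, 0.152) [384. 275.] [0.6269 0.1207 0.0258] [0.6287 0.1194] 357
side red (0.083, 0.097) [526.  94.] [1.637  0.9108 0.9692] [1.6404 0.6368] 1030
side red (0.083, 0.097) [226. 102.] [0.3883 0.943  0.0295] [0.3846 0.9429] 47
side red (0.134, 0.152) [532.  83.] [1.638  0.8389 0.8669] [1.6403 0.6026] 1234
side red (0.134, 0.152) [363. 209.] [0.6334 0.0473 0.0282] [0.6305 0.0456] 181
side green (0.134, 0.152) [389. 238.] [ 0.6485 -0.0914  0.0274] [ 0.6489 -0.0945] 207
side blue (0.134, 0.152) [351. 196.] [0.6226 0.12   0.0284] [0.622 0.114] 152
[ 0.4772732  -0.00382425  0.11916698] 94.37636835507945 0.15001942509356883 [0.21218415 3.09801043 5.40345788]
turn az 0.0 then tx 2.6 ty 48.9 tz -0.0 zaxis [ 0.004  0.002 -1.   ]
```

Emit:
{"fn": "jog_arm", "kwargs": {
  "steps": [
    [0.5,10,0,0,0,0,5],
    [0.5,10,0,0,0,0,5],
    [0.5,10,0,0,0,0,5],
    [0.5,10,0,0,0,0,5],
    [0.5,5,0,0,0,0,5]
  ]
}}

```text
t: 34.0
ee_pos: [0.5214, 0.0019, 0.1192]
eef_rot: [0.0, 0.68, 0.734, 0.001]
ft_force: [-3.4, 2.3, 8.6]
opening: 0.153
```

Emit:
{"fn": "jog_arm", "kwargs": {
  "steps": [
    [0,2,0,0,0,0,5],
    [0,2,0,0,0,0,5],
    [0,1,0,0,0,0,5],
    [0,0,0,0,0,0,5],
    [0,0,0,0,0,0,5]
  ]
}}

```text
t: 34.5
ee_pos: [0.5259, 0.0025, 0.1192]
eef_rot: [0.0, 0.68, 0.734, 0.001]
ft_force: [-3.9, 4.8, 8.2]
opening: 0.151
```

Run:
```python
from h import *
st,c=snap('wrist'); print(st['ee_pos'],theta(st),st['ft_force'],np.linalg.norm(np.array(st['ee_pos'])[:2]-[.4764,-.0042]))
P=cloud(c,st)
m=(P[...,2]>.096)&(P[...,2]<.106)
n,l,s,ce=cv2.connectedComponentsWithStats(m.astype(np.uint8))
for i in range(1,n):
    if s[i,4]>600: print('rail',ce[i].round(),s[i,4],cv2.minAreaRect(P[l==i][:,:2].astype(np.float32)))
st,s=snap('scene')
for k in ['red','green','blue']:
    for o in toploc(s,k,.134,.152): print(k,*o)
```

```text
[0.52592588 0.0024782  0.11915569] 94.37596981442803 [-3.88500887  4.82347443  8.17821546] 0.04997410680826297
rail [326. 271.] 2584 ((0.51767498254776, 0.0016551204025745392), (0.04429270327091217, 0.060036253184080124), 3.827538251876831)
rail [559. 417.] 1378 ((0.5858808755874634, 0.12833896279335022), (0.01624639332294464, 0.036534927785396576), 7.3213982582092285)
rail [327. 430.] 1354 ((0.6010564565658569, 0.007577365264296532), (0.01601850986480713, 0.028577249497175217), 7.045446872711182)
red [354. 285.] [0.6349 0.0499 0.0265] [0.6361 0.0491] 396
green [294. 306.] [ 0.6538 -0.0907  0.0262] [ 0.6548 -0.0905] 390
blue [384. 275.] [0.6267 0.1211 0.026 ] [0.6288 0.1195] 350
```

Emit:
{"fn": "jog_arm", "kwargs": {
  "steps": [
    [0.1,1.5,0,0,0,0,5],
    [0,0,0,0,0,0,5],
    [0,0,0,0,0,0,5],
    [0,0,0,0,0,7.6,5],
    [0,0,0,0,0,7.6,5]
  ]
}}

```text
t: 35.1
ee_pos: [0.5273, 0.003, 0.1191]
eef_rot: [-0.0, 0.772, 0.635, 0.001]
ft_force: [-3.6, 5.2, 8.1]
opening: 0.149
```

Emit:
{"fn": "jog_arm", "kwargs": {
  "steps": [
    [0,0,0,0,0,7.6,5],
    [0,0,0,0,0,7.6,5],
    [0,0,0,0,0,7.6,5],
    [0,0,0,0,0,7.6,5],
    [0,0,0,0,0,7.6,5]
  ]
}}

```text
t: 35.6
ee_pos: [0.5276, 0.0037, 0.1192]
eef_rot: [-0.001, 0.937, 0.35, 0.002]
ft_force: [-1.6, 7.3, 6.8]
opening: 0.148
```

Emit:
{"fn": "jog_arm", "kwargs": {
  "steps": [
    [0,0,0,0,0,7.6,5],
    [0,0,0,0,0,7.6,5],
    [0,0,0,0,0,7.6,5],
    [0,0,0,0,0,1,5],
    [0,0,0,0,0,0,5]
  ]
}}

```text
t: 36.1
ee_pos: [0.5281, 0.004, 0.1193]
eef_rot: [-0.002, 0.988, 0.152, 0.002]
ft_force: [-0.2, 7.7, 7.4]
opening: 0.152
```

Emit:
{"fn": "jog_arm", "kwargs": {
  "steps": [
    [0,0,0,0,0,0,25],
    [0,0,0,0,0,0,50],
    [0,0,0,0,0,0,55],
    [0,0,-10,0,0,0,55],
    [0,0,-30,0,0,0,55]
  ]
}}

```text
t: 36.6
ee_pos: [0.524, 0.0019, 0.1551]
eef_rot: [-0.001, 0.989, 0.151, -0.003]
ft_force: [0.9, 0.1, 0.0]
opening: 0.649
```

Emit:
{"fn": "jog_arm", "kwargs": {
  "steps": [
    [0,0,-40,0,0,0,55],
    [0,0,-40,0,0,0,55],
    [0,0,-40,0,0,0,55],
    [0,0,0,0,0,0,55],
    [0,0,0,0,0,0,55]
  ]
}}

```text
t: 37.1
ee_pos: [0.5278, 0.0016, 0.2793]
eef_rot: [0.001, 0.989, 0.151, 0.002]
ft_force: [0.3, -0.3, -0.8]
opening: 0.64
```

```bash
python3 chk.py w11.png
python3 - <<'E'
from h import *
from rig import observe
import cv2
st,s=snap('scene')
for k in ['red','green','blue']:
    for o in toploc(s,k,.134,.152): print(k,*o)
E
```

```text
37.1 [0.52783419 0.00160707 0.27926642] 17.334595318673948 0.640176408947501
knob 931 ((0.5269477963447571, 0.0027740616351366043), (0.014021557755768299, 0.0491081178188324), 24.590604782104492)
turn az 0.0 then tx -0.5 ty -1.4 tz 162.3 zaxis [ 0.004 -0.001 -1.   ]
rail [420. 204.] 5860 ((0.6168403029441833, 0.013917617499828339), (0.044178709387779236, 0.2701990604400635), 7.362166404724121)
rail [470. 296.] 2062 ((0.6777204871177673, -0.03148283064365387), (0.016934165731072426, 0.12966419756412506), 7.485811233520508)
red [0.6307 0.0495 0.026 ] err [-0.0003 -0.0007] z 0.1425989545975104
green [ 0.662  -0.0699  0.0087] err [0.013  0.0187] z 0.07022668423799888
blue [0.6228 0.1204 0.026 ] err [0.0008 0.0008] z 0.1426133968114759
red [354. 285.] [0.635  0.0503 0.0266] [0.6366 0.0493] 400
green [294. 306.] [ 0.6525 -0.0898  0.0264] [ 0.6547 -0.0904] 386
blue [384. 275.] [0.6263 0.1207 0.0262] [0.6289 0.1193] 348
```

View pics/w11.png

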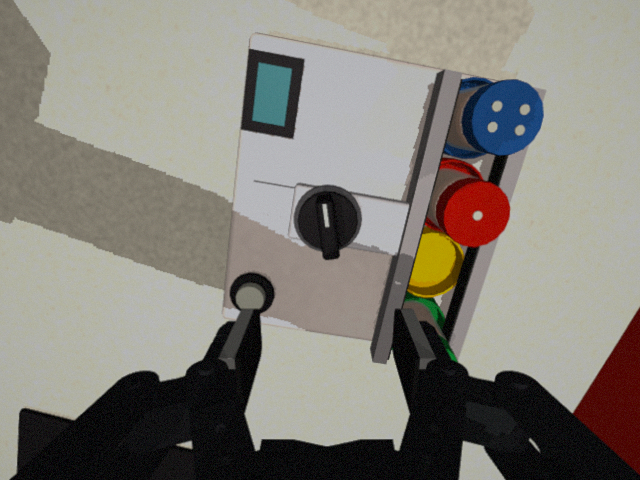

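The knob sits at (325,222) and reads about 1.27 rad; the fingers slipped a little. The bar lies against the jars, red at (475,212) and blue at (505,118). I regrip and turn the last bit to lock fully.

Emit:
{"fn": "jog_arm", "kwargs": {
  "steps": [
    [0,0,0,0,0,-7.3,55],
    [-0.3,-1.5,40,0,0,0,55],
    [0,0,40,0,0,0,55],
    [0,0,40,0,0,0,55],
    [0,0,25,0,0,0,55]
  ]
}}

```text
t: 37.7
ee_pos: [0.522, 0.0036, 0.1273]
eef_rot: [-0.001, 0.977, 0.213, -0.004]
ft_force: [0.5, 0.4, -0.6]
opening: 0.645
```

Emit:
{"fn": "jog_arm", "kwargs": {
  "steps": [
    [0,0,10,0,0,0,55],
    [0,0,7,0,0,0,40],
    [0,0,0,0,0,0,25],
    [0,0,0,0,0,0,5],
    [0,0,0,0,0,0,5]
  ],
  "squeeze": 80
}}

```text
t: 38.2
ee_pos: [0.528, 0.0037, 0.1166]
eef_rot: [-0.0, 0.977, 0.214, 0.002]
ft_force: [4.7, 2.4, -4.1]
opening: 0.145
```

Emit:
{"fn": "jog_arm", "kwargs": {
  "steps": [
    [0,0,0,0,0,0,5],
    [0,0,0,0,0,4,5],
    [0,0,0,0,0,4,5],
    [0,0,0,0,0,4,5],
    [0,0,0,0,0,0,5]
  ]
}}

```text
t: 38.7
ee_pos: [0.5281, 0.0038, 0.1166]
eef_rot: [-0.0, 0.994, 0.113, 0.002]
ft_force: [4.4, 3.0, -3.6]
opening: 0.146
```

Emit:
{"fn": "jog_arm", "kwargs": {
  "steps": [
    [0,0,0,0,0,0,25],
    [0,0,0,0,0,0,50],
    [0,0,0,0,0,0,55],
    [0,0,-10,0,0,0,55],
    [0,0,-30,0,0,0,55]
  ]
}}

```text
t: 39.2
ee_pos: [0.5229, 0.0033, 0.1534]
eef_rot: [-0.001, 0.994, 0.11, -0.003]
ft_force: [0.4, 1.0, 0.1]
opening: 0.643
```

Emit:
{"fn": "jog_arm", "kwargs": {
  "steps": [
    [0,0,-40,0,0,0,20],
    [0,0,-40,0,0,0,0],
    [0,0,-40,0,0,0,0],
    [0,0,0,0,0,0,0],
    [0,0,0,0,0,0,0]
  ],
  "squeeze": 20
}}

```text
t: 39.7
ee_pos: [0.5268, 0.0029, 0.2775]
eef_rot: [0.001, 0.994, 0.11, 0.002]
ft_force: [-0.5, 0.4, -0.6]
opening: 0.001
```

```bash
python3 chk.py w12.png
python3 - <<'E'
from h import *
st,c=snap('wrist')
P=cloud(c,st)
# button: light round top at z~.068
m=(abs(P[...,2]-.068)<.006)&(P[...,0]<.56)&(P[...,1]<0)&(P[...,1]>-.2)&(hsv(c)[...,2]>90)
n,l,s,ce=cv2.connectedComponentsWithStats(m.astype(np.uint8))
for i in range(1,n):
    if s[i,4]>100:
        p=P[l==i]; print('btn',ce[i].round(),s[i,4],cv2.minEnclosingCircle(p[:,:2].astype(np.float32)),p[:,2].mean()); b=p.mean(0); plan(st,[b[0],b[1],.085],theta(st))
E
```

```text
39.7 [0.52681355 0.00293641 0.27747114] 12.637462906599234 0.00096904102963971
knob 949 ((0.5268356204032898, 0.0030701011419296265), (0.013968123123049736, 0.049030281603336334), 24.657146453857422)
turn az 0.0 then tx 0.1 ty -0.1 tz 160.5 zaxis [ 0.004 -0.001 -1.   ]
rail [420. 207.] 6396 ((0.623795211315155, 0.014622174203395844), (0.05856594815850258, 0.2706755995750427), 7.583937644958496)
rail [478. 287.] 2077 ((0.6775948405265808, -0.031871065497398376), (0.01653224788606167, 0.13159020245075226), 6.933439254760742)
red [0.6312 0.0498 0.0261] err [ 0.0002 -0.0004] z 0.1426392379630403
green [ 0.6496 -0.0899  0.0261] err [ 0.0006 -0.0013] z 0.14265345629586396
blue [0.6227 0.1203 0.0259] err [0.0007 0.0007] z 0.14260648315831737
btn [259. 307.] 543 ((0.4774296283721924, -0.10957475006580353), 0.014569979161024094) 0.06758870817924498
turn az 0.0 then tx -71.5 ty 98.8 tz 190.6 zaxis [ 0. -0. -1.]
```

Run:
```python
from h import *
st,c=snap('wrist'); P=cloud(c,st)
cv2.imwrite('pics/k1.png',cv2.resize(c['color'][160:300,250:400,::-1],None,fx=4,fy=4,interpolation=cv2.INTER_CUBIC))
near=np.hypot(P[...,0]-.5269,P[...,1]-.003)<.026
for nm,m in dict(stripe=near&(hsv(c)[...,2]>150)&(P[...,2]>.125),top=near&(P[...,2]>.134)).items():
    v,u=np.nonzero(m); q=onplane(c,np.c_[u,v],.138,st)[:,:2]; w,V=np.linalg.eigh(np.cov((q-q.mean(0)).T)); d=V[:,1]
    print(nm,len(q),q.mean(0),np.sqrt(w),np.degrees(np.arctan2(d[1],d[0])))
```

```text
stripe 76 [0.52163151 0.01444053] [0.00075469 0.00495308] 114.79276378229444
top 24869 [ 0.56561879 -0.15233374] [0.04402812 0.05986126] 107.48865316690822
```

View pics/k1.png

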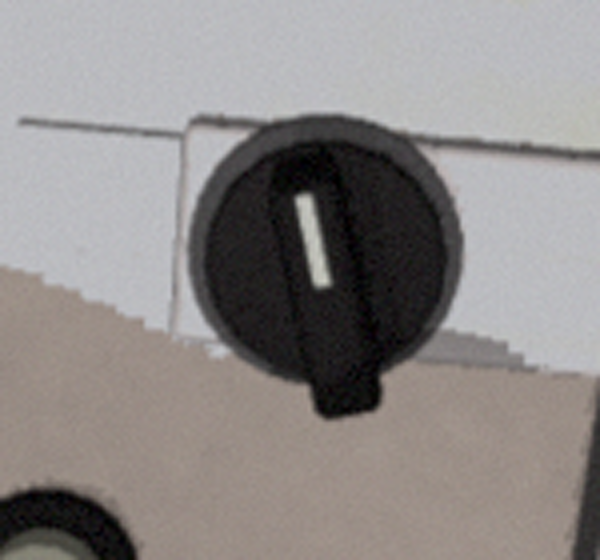

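The close-up shows the stripe from (305,195) to (322,285) at 24.8°, the same as before the second turn, so the knob may be at its stop. I'll check with one more grip, reading the torque while turned.

Emit:
{"fn": "jog_arm", "kwargs": {
  "steps": [
    [0,0,0,0,0,-6,55],
    [0,0,40,0,0,-6,55],
    [0,0,40,0,0,0,55],
    [0,0,40,0,0,0,55],
    [0,0,25,0,0,0,55]
  ]
}}

```text
t: 40.35
ee_pos: [0.5222, 0.0036, 0.1255]
eef_rot: [-0.001, 0.977, 0.213, -0.004]
ft_force: [0.4, -0.5, -0.3]
opening: 0.644
```

Emit:
{"fn": "jog_arm", "kwargs": {
  "steps": [
    [0,0,12,0,0,0,55],
    [0,0,4,0,0,0,40],
    [0,0,0,0,0,0,25],
    [0,0,0,0,0,0,5],
    [0,0,0,0,0,0,5]
  ],
  "squeeze": 120
}}

```text
t: 40.85
ee_pos: [0.5281, 0.0035, 0.1159]
eef_rot: [0.0, 0.977, 0.214, 0.002]
ft_force: [3.3, 1.8, -1.2]
opening: 0.131
```

```bash
cat > tq.py <<'E'
from h import *
st,c=snap('wrist')
print(theta(st),'torque',np.round(st['torque'],3),st['ee_pos'],st['opening'])
P=cloud(c,st); near=(np.hypot(P[...,0]-.5216,P[...,1]-.0144)<.012)&(hsv(c)[...,2]>130)&(hsv(c)[...,1]<90)&(P[...,2]>.125)&(P[...,2]<.145)
v,u=np.nonzero(near)
if len(v)>10:
    q=onplane(c,np.c_[u,v],.138,st)[:,:2]; w,V=np.linalg.eigh(np.cov((q-q.mean(0)).T)); d=V[:,1]; print('stripe',len(q),q.mean(0),np.degrees(np.arctan2(d[1],d[0]))%180-90)
E
python3 tq.py
```

```text
24.670924829882562 torque [ 0.414 -0.45  -0.038] [0.52805882 0.00354996 0.11592038] 0.13117864516896935
stripe 96 [0.51915954 0.02024136] 16.85916731543614
```

Emit:
{"fn": "jog_arm", "kwargs": {
  "steps": [
    [0,0,0,0,0,3,5],
    [0,0,0,0,0,3,5],
    [0,0,0,0,0,0,5],
    [0,0,0,0,0,0,5],
    [0,0,0,0,0,0,5]
  ]
}}

```text
t: 41.4
ee_pos: [0.5281, 0.0036, 0.1159]
eef_rot: [-0.0, 0.987, 0.163, 0.002]
ft_force: [3.9, 3.6, 3.1]
opening: 0.135
```

```bash
python3 tq.py
```

```text
18.734630972853274 torque [ 0.665 -0.6    0.035] [0.5281275  0.00359357 0.11591475] 0.13517484030521237
stripe 90 [0.52113034 0.02114022] 26.67364643641737
```

Emit:
{"fn": "jog_arm", "kwargs": {
  "steps": [
    [0,0,0,0,0,5,5],
    [0,0,0,0,0,5,5],
    [0,0,0,0,0,0,5],
    [0,0,0,0,0,0,5],
    [0,0,0,0,0,0,5]
  ]
}}

```text
t: 41.95
ee_pos: [0.5282, 0.0037, 0.116]
eef_rot: [0.0, 0.997, 0.08, 0.002]
ft_force: [5.4, 2.9, 3.2]
opening: 0.136
```

```bash
python3 tq.py
python3 - <<'E'
from h import *
st,c=snap('wrist'); cv2.imwrite('pics/k2.png',cv2.resize(c['color'][130:430,180:480,::-1],None,fx=2,fy=2))
E
```

```text
9.207212193718814 torque [ 0.545 -0.727  3.028] [0.52821624 0.00367782 0.11598301] 0.13561295764239512
stripe 96 [0.52260985 0.02148404] 11.81444871503463
```

View pics/k2.png

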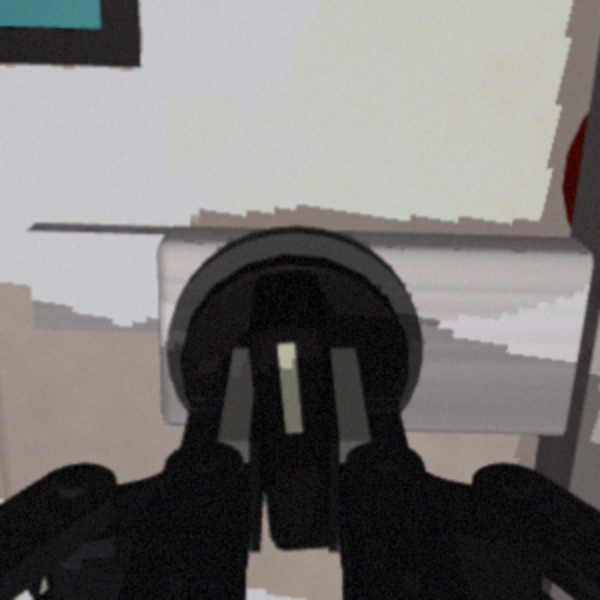

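The pads grip the knob bar straight, with the stripe at (287,385), and the torque has jumped to 3 Nm: the knob is at its stop. I unwind the wind-up, then release.

Emit:
{"fn": "jog_arm", "kwargs": {
  "steps": [
    [0,0,0,0,0,-3.5,5],
    [0,0,0,0,0,-3,5],
    [0,0,0,0,0,0,5],
    [0,0,0,0,0,0,5],
    [0,0,0,0,0,0,5]
  ]
}}

```text
t: 42.55
ee_pos: [0.5281, 0.0036, 0.1159]
eef_rot: [-0.0, 0.991, 0.133, 0.002]
ft_force: [4.6, 4.7, 3.7]
opening: 0.135
```

```bash
python3 tq.py
```

```text
15.303964008878676 torque [ 0.723 -0.799  1.016] [0.52814476 0.00357747 0.1158981 ] 0.13458237422096206
stripe 96 [0.52190967 0.02125549] 20.206815126315078
```

Emit:
{"fn": "jog_arm", "kwargs": {
  "steps": [
    [0,0,0,0,0,0,25],
    [0,0,0,0,0,0,50],
    [0,0,0,0,0,0,55],
    [0,0,-10,0,0,0,55],
    [0,0,-30,0,0,0,55]
  ],
  "squeeze": 20
}}

```text
t: 43.1
ee_pos: [0.5225, 0.0032, 0.152]
eef_rot: [-0.001, 0.991, 0.131, -0.004]
ft_force: [0.1, 0.1, 0.5]
opening: 0.641
```

Emit:
{"fn": "jog_arm", "kwargs": {
  "steps": [
    [0,0,-40,0,0,0,20],
    [0,0,-40,0,0,0,0],
    [0,0,-40,0,0,0,0],
    [0,0,0,0,0,0,0],
    [0,0,0,0,0,0,0]
  ]
}}

```text
t: 43.6
ee_pos: [0.5266, 0.0029, 0.2762]
eef_rot: [0.001, 0.991, 0.132, 0.001]
ft_force: [0.0, -0.5, -0.8]
opening: 0.004
```

```bash
python3 chk.py w13.png;  python3 - <<'E'
from h import *
from rig import observe
plan(observe(),[.4774,-.1096,.09],theta(observe()))
E
```

```text
43.6 [0.52662426 0.00287871 0.27615388] 15.126884700688423 0.004470380244152645
knob 946 ((0.5268104076385498, 0.0028502140194177628), (0.013966596685349941, 0.048826828598976135), 24.72414779663086)
turn az 0.0 then tx 0.2 ty 0.1 tz 159.2 zaxis [ 0.003 -0.001 -1.   ]
rail [421. 211.] 6428 ((0.6236913800239563, 0.014618098735809326), (0.05844374746084213, 0.270609974861145), 7.533400535583496)
rail [475. 294.] 2104 ((0.6775413155555725, -0.031387634575366974), (0.0171405840665102, 0.13047291338443756), 7.891011714935303)
red [0.6309 0.0498 0.026 ] err [-1.e-04 -4.e-04] z 0.14260222190079913
green [ 0.6492 -0.0891  0.0256] err [ 0.0002 -0.0005] z 0.1426087360907145
blue [0.6228 0.1204 0.026 ] err [0.0008 0.0008] z 0.14265950025455681
turn az 0.0 then tx -75.9 ty 96.2 tz 184.4 zaxis [-0. -0. -1.]
```

The torque rose linearly against a hard stop (about 0, then 1, then 3 Nm as I turned further) and the knob came back to the same angle, so it is fully locked. Now the button.

Emit:
{"fn": "jog_arm", "kwargs": {
  "steps": [
    [-15.2,19.2,0,0,0,0,0],
    [-15.2,19.2,0,0,0,0,0],
    [-15.2,19.2,0,0,0,0,0],
    [-15.2,19.2,0,0,0,0,0],
    [-15.2,19.2,0,0,0,0,0]
  ]
}}

```text
t: 44.15
ee_pos: [0.4757, -0.1097, 0.2721]
eef_rot: [-0.001, 0.991, 0.132, -0.002]
ft_force: [0.8, 0.2, 0.3]
opening: 0.0
```

Emit:
{"fn": "jog_arm", "kwargs": {
  "steps": [
    [0,0,40,0,0,0,0],
    [0,0,40,0,0,0,0],
    [0,0,40,0,0,0,0],
    [0,0,40,0,0,0,0],
    [0,0,20,0,0,0,0]
  ]
}}

```text
t: 44.65
ee_pos: [0.4727, -0.1077, 0.0889]
eef_rot: [-0.002, 0.991, 0.132, -0.004]
ft_force: [-0.4, 1.9, -0.1]
opening: -0.001
```

Emit:
{"fn": "jog_arm", "kwargs": {
  "steps": [
    [0,0,0,0,0,0,0],
    [0,0,0,0,0,0,0],
    [0,0,0,0,0,0,0],
    [0,0,0,0,0,0,0],
    [0,0,0,0,0,0,0]
  ]
}}

```text
t: 45.15
ee_pos: [0.4788, -0.1097, 0.0957]
eef_rot: [0.001, 0.991, 0.132, 0.001]
ft_force: [-0.0, -0.0, -0.5]
opening: 0.001
```

Emit:
{"fn": "jog_arm", "kwargs": {
  "steps": [
    [0,0,20,0,0,0,0],
    [0,0,8,0,0,0,0],
    [0,0,3,0,0,0,0],
    [0,0,2,0,0,0,0],
    [0,0,0,0,0,0,0]
  ]
}}

```text
t: 45.65
ee_pos: [0.4776, -0.1093, 0.0621]
eef_rot: [-0.0, 0.991, 0.132, -0.0]
ft_force: [-1.2, 0.6, 4.9]
opening: -0.006
```

Emit:
{"fn": "jog_arm", "kwargs": {
  "steps": [
    [0,0,1,0,0,0,0],
    [0,0,1,0,0,0,0],
    [0,0,0,0,0,0,0],
    [0,0,0,0,0,0,0],
    [0,0,0,0,0,0,0]
  ]
}}

```text
t: 46.15
ee_pos: [0.4778, -0.1093, 0.0618]
eef_rot: [0.0, 0.991, 0.132, 0.0]
ft_force: [-6.7, 1.5, 18.9]
opening: -0.003
```

The button bottomed out (19 N). I retract and check.

Emit:
{"fn": "jog_arm", "kwargs": {
  "steps": [
    [0,0,-10,0,0,0,0],
    [0,0,-40,0,0,0,0],
    [0,0,-40,0,0,0,0],
    [0,0,-40,0,0,0,0],
    [0,0,-40,0,0,0,0]
  ]
}}

```text
t: 46.65
ee_pos: [0.4774, -0.1092, 0.2312]
eef_rot: [0.0, 0.991, 0.132, 0.0]
ft_force: [0.9, -0.2, -0.5]
opening: 0.001
```

Emit:
{"fn": "jog_arm", "kwargs": {
  "steps": [
    [10,-20,-10,0,0,0,0],
    [10,-20,-10,0,0,0,0],
    [0,0,0,0,0,0,0],
    [0,0,0,0,0,0,0],
    [0,0,0,0,0,0,0]
  ]
}}

```text
t: 47.15
ee_pos: [0.486, -0.0658, 0.2486]
eef_rot: [-0.0, 0.991, 0.132, -0.001]
ft_force: [-0.0, -0.4, -0.3]
opening: 0.001
```

```bash
python3 chk.py w14.png
python3 - <<'E'
from h import *
st,c=snap('wrist'); P=cloud(c,st)
m=(np.hypot(P[...,0]-.4776,P[...,1]+.1096)<.01); print('btn z',np.nanmedian(P[m][:,2]))
for n in ['scene','side']:
    st,s=snap(n,n+'3.png')
    for k in ['red','green','blue','yellow']:
        for zz in [(.083,.097),(.134,.152)]:
            for o in toploc(s,k,*zz): print(n,k,zz,*o[:2])
E
```

```text
47.15 [ 0.48596736 -0.06582726  0.24860232] 15.133175053468996 0.001016783349606089
knob 1255 ((0.5271763801574707, 0.0024205967783927917), (0.014454906806349754, 0.04828740283846855), 23.98760986328125)
turn az 0.0 then tx 57.6 ty -55.1 tz 131.6 zaxis [-0.001 -0.    -1.   ]
rail [511. 154.] 8698 ((0.6197851896286011, 0.007615573704242706), (0.049945808947086334, 0.2563304901123047), 7.808174133300781)
rail [397. 152.] 1145 ((0.5265845656394958, 0.003428500145673752), (0.05992657318711281, 0.0574442557990551), 40.44944763183594)
rail [569. 237.] 2939 ((0.6762416362762451, -0.024278778582811356), (0.017930570989847183, 0.11325418949127197), 6.9539794921875)
red [0.6307 0.0497 0.0265] err [-0.0003 -0.0005] z 0.1425667435407097
green [ 0.6484 -0.0897  0.0264] err [-0.0006 -0.0011] z 0.14263276213882167
blue [0.6172 0.1111 0.023 ] err [-0.0048 -0.0085] z 0.14238982127833674
btn z 0.06767092661977239
scene red (0.083, 0.097) [623. 160.] [0.4127 0.9039 0.0801]
scene red (0.134, 0.152) [354. 285.] [0.6344 0.0518 0.0274]
scene green (0.134, 0.152) [294. 306.] [ 0.6533 -0.0906  0.0258]
scene blue (0.134, 0.152) [384. 275.] [0.6266 0.1193 0.0263]
side red (0.083, 0.097) [527.  95.] [1.6404 0.9095 0.9669]
side red (0.083, 0.097) [233. 100.] [0.4172 0.9456 0.0601]
side red (0.134, 0.152) [533.  84.] [1.6362 0.8416 0.8695]
side red (0.134, 0.152) [363. 209.] [0.6313 0.0495 0.0286]
side green (0.134, 0.152) [388. 238.] [ 0.647  -0.0918  0.0276]
side blue (0.134, 0.152) [353. 197.] [0.6264 0.1149 0.0275]
```

View pics/scene3.png

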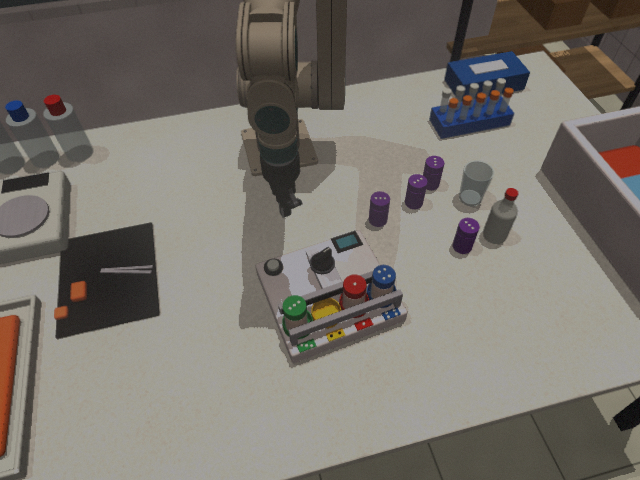

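The scene shows green (294,308), red (354,288) and blue (383,280) standing in matching stations, the bar against them, and the bystanders unmoved. Handing in.

```bash
python3 -c "
from rig import order; print(order.hand_in())"
```

```text
the job is handed in; nothing more can be done
None
```

I loaded the shaker and handed the job in after about 47 s of robot time. `hand_in` reports no verdict. I turned the knob free and opened the bar. Jars 1 (red), 3 (green) and 4 (blue) then went into their own stations in that order; no yellow jar was there. I slid the bar against the jars, locked the knob, and only then pressed the start button.

**Last checks:**
- **Jars:** each lid was within about 1.5 mm of its station centre, with its top at 143 mm, so the jars are seated and upright. The final wrist and side views put blue 5 to 10 mm off. I put that down to the lid being partly hidden or cut off: the scene view was unchanged and the wrist view before the press gave 1 mm.
- **Bar:** about 0.051, inside the 0.042 to 0.058 range.
- **Button:** bottomed out at 19 N and is back up at 68 mm.
- **Bystanders:** the beaker, bottle, forceps and purple look-alikes look unmoved in the last scene picture.

**One disagreement:** the knob angle in the images reads 1.27 rad, not the full 1.4. Turning it further met a hard stop (torque rising to 3 Nm) and the knob returned to the same angle each time. I took it as fully locked; the camera reading is above the 1.15 limit either way.

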